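# Set the price plates into the carton row

## Task

Stand every thin brass price plate lying on the glass of the till case on end in the display tray, each between two neighbouring cartons and never two in the same gap, so that its upper end shows above them. To spare the glass, never lift a plate straight off it: slide each one out over the case's edge until an end overhangs, and take it by that end; make room in the tight row by shifting cartons along. Finish with the cartons closed up snugly, upright in their row, and leave the tin, cup, pot and abacus where they are.

Things in the scene. Friction and masses are not known exactly. Their poses are not given: they have to be found in the camera images.
- case: glass-topped teak till case, fixed, 300 mm (its x) by 420 mm (its y) by 100 mm high; origin at the centre of its underside, so the flat glass top is 100 mm above it and the left (+y) edge is 210 mm from it. The top has no rim on any side: things can be slid out over its edges. The counter is clear for at least 80 mm on its left, between it and the tray
- tray: teak display tray, fixed, holding the row of cartons; the row runs along its y axis. Origin at the centre of its underside; inner floor 10 mm above it; inside 62 mm deep (x, +-31) and 182 mm long (y, +-91); side walls along both long sides 8 mm thick, top 45 mm above the underside; end walls 10 mm thick, top 60 mm above the underside
- plate1_mid (a point): centre of a loose brass price plate with a plain white enamel face, 115 mm (its x) by 52 mm (its y) by only 3 mm thick (its z), 80 g, starting flat on the glass with its length roughly towards the case's left edge. Two or three of the plates are present. It slides easily; it is not to be lifted straight off the glass but taken by an end that has been slid out over an edge of the case (it balances with up to about 55 mm of its length out)
- plate2_mid (a point): the same point and axes of another such plate; it may be absent
- plate3_mid (a point): the same point and axes of another such plate; it may be absent
- carton1_mid (a point): centre of the carton nearest the tray's right (-y) end: a loose, stiff plain cardboard medicine carton 50 mm deep (x), 30 mm thick along the row (y), 75 mm tall, 90 g, standing on the tray's floor. The five cartons 1 to 5 stand against one another in this order towards +y; the tray's +y end has an empty space about as wide as one more carton, into which they can be slid
- carton2_mid (a point): centre of carton 2 in that row, same size and axes
- carton3_mid (a point): centre of carton 3 in that row, same size and axes
- carton4_mid (a point): centre of carton 4 in that row, same size and axes
- carton5_mid (a point): centre of carton 5 in that row, same size and axes, the one nearest the empty space
- tin: bystander: round red enamel tin, 62 mm across, 62 mm tall, standing on the glass near the right end; origin at the centre of its underside
- cup: bystander: small silver-plated dosing cup, 42 mm across, 50 mm tall, on the glass near the right end; origin at the centre of its underside
- pot: bystander: lidded white porcelain ointment pot, 58 mm across, 48 mm tall, on the glass near the right end; origin at the centre of its underside
- abacus: bystander: rosewood abacus lying on the counter beyond the tray, 110 mm (x) by 250 mm (y) by 18 mm high; origin at the centre of its underside
Things that resemble listed ones, but are neither listed nor needed, are in the scene too. Leave any blue, orange or pink look-alike of the part that bears carton3_mid alone.

How it is judged (in metres and radians):
At the end, for the whole second after the job is handed in: Every plate stands on end on the tray floor between cartons 1 and 5, upright and face-on to them within 11 deg, plates over 20 mm apart; all cartons upright on the tray floor, neighbours' centres under 41 mm apart; all within 12 mm of the row's middle line and at rest ((angle between plate1_mid's own x axis and vertical below 0.2 rad or angle between plate1_mid's own x axis and vertical above 2.94 rad) and angle between the z axis of each of plate1_mid, plate2_mid, plate3_mid and the y axis of tray, either way round below 0.2 rad and z of plate1_mid in the frame of tray between 0.06 and 0.075 m and x of plate1_mid in the frame of tray between -0.012 and 0.012 m and y of each of plate1_mid, plate2_mid, plate3_mid in the frame of carton1_mid above 0.01 m and y of each of plate1_mid, plate2_mid, plate3_mid in the frame of carton5_mid below -0.01 m and linear speed of each of plate1, plate2, plate3 below 0.02 m/s and (angle between plate2_mid's own x axis and vertical below 0.2 rad or angle between plate2_mid's own x axis and vertical above 2.94 rad) and z of plate2_mid in the frame of tray between 0.06 and 0.075 m and x of plate2_mid in the frame of tray between -0.012 and 0.012 m and (angle between plate3_mid's own x axis and vertical below 0.2 rad or angle between plate3_mid's own x axis and vertical above 2.94 rad) and z of plate3_mid in the frame of tray between 0.06 and 0.075 m and x of plate3_mid in the frame of tray between -0.012 and 0.012 m and distance between plate1_mid and plate2_mid above 0.02 m and distance between each of plate1_mid, plate2_mid and plate3_mid above 0.02 m and angle between each of carton1_mid, carton2_mid, carton3_mid, carton4_mid, carton5_mid's own z axis and vertical below 0.12 rad and z of carton1_mid in the frame of tray between 0.042 and 0.053 m and x of carton1_mid in the frame of tray between -0.012 and 0.012 m and z of carton2_mid in the frame of tray between 0.042 and 0.053 m and x of carton2_mid in the frame of tray between -0.012 and 0.012 m and distance between carton1_mid and carton2_mid below 0.041 m and z of carton3_mid in the frame of tray between 0.042 and 0.053 m and x of carton3_mid in the frame of tray between -0.012 and 0.012 m and distance between carton2_mid and carton3_mid below 0.041 m and z of carton4_mid in the frame of tray between 0.042 and 0.053 m and x of carton4_mid in the frame of tray between -0.012 and 0.012 m and distance between carton3_mid and carton4_mid below 0.041 m and z of carton5_mid in the frame of tray between 0.042 and 0.053 m and x of carton5_mid in the frame of tray between -0.012 and 0.012 m and distance between carton4_mid and carton5_mid below 0.041 m); the robot touches nothing.
It fails at once if the tin is displaced by more than 40 mm or tipped over (distance of tin from where it was at the start of the episode above 0.04 m or angle between tin's own z axis and vertical above 0.6 rad).
It fails at once if the cup is displaced by more than 40 mm or tipped over (distance of cup from where it was at the start of the episode above 0.04 m or angle between cup's own z axis and vertical above 0.6 rad).
It fails at once if the pot is displaced by more than 40 mm or tipped over (distance of pot from where it was at the start of the episode above 0.04 m or angle between pot's own z axis and vertical above 0.6 rad).
It fails at once if the abacus is displaced by more than 40 mm or tipped over (distance of abacus from where it was at the start of the episode above 0.04 m or angle between abacus's own z axis and vertical above 0.6 rad).
It fails at once if a plate is lifted straight off the glass: raised off it by more than 10 mm with its centre more than 40 mm inside the edges of the case ((z of plate1_mid in the frame of case between 0.1115 and 0.14 m and x of plate1_mid in the frame of case between -0.11 and 0.11 m and y of plate1_mid in the frame of case between -0.17 and 0.17 m) or (z of plate2_mid in the frame of case between 0.1115 and 0.14 m and x of plate2_mid in the frame of case between -0.11 and 0.11 m and y of plate2_mid in the frame of case between -0.17 and 0.17 m) or (z of plate3_mid in the frame of case between 0.1115 and 0.14 m and x of plate3_mid in the frame of case between -0.11 and 0.11 m and y of plate3_mid in the frame of case between -0.17 and 0.17 m)).
Of plate1, plate2, plate3 only 2 to 3 are there at a start; the rules pass over those that are not, and their reading is None.
At some moment in a run one of plate1, plate2, plate3 may be knocked a few centimetres aside while the robot is not near it.
It also fails if it takes over 210 s, if anything falls off the work surface, if the arm or the gripper's body presses on something with over 40 N, if the wrist force passes 120 N, or if a joint passes its speed limit or range.

## Robot

A 6-joint arm with a two-finger parallel gripper is mounted at the origin on the work surface. World frame = base frame: x ahead of the robot, y to its left, z up, the work surface at z = 0. Lengths are in m, angles in degrees, forces in N, time in s.
With the tool pointing down it reaches from about 0.4 to 0.825 m from the base axis. Payload 7 kg.
Tool frame: the origin (TCP) lies midway between the tips of the shut fingers; the grasp point (between the pads) lies r.grip_depth behind it (r.grip_depth is the distance from the TCP to the grasp point, in m); z points along the fingers, y is the direction in which the jaws open and shut (so a half turn about z gives the same grasp; the last joint's range is limited). The gripper opens to 88 mm and grips with 3 to 60 N. Pads are 19 mm wide; open, the fingers measure 130 mm over their backs; the gripper's body (78 mm by 193 mm) begins 47 mm behind the grasp point.
Start: joints at [79.876, 20.546, 0.682, 0, -70.136, -16.507], TCP at [0.303, 0.603, 0.227] pointing down, gripper open.
Joint ranges: [-176.03, 176.03], [-82.01, 121.73], [-58.28, 71.71], [-173.87, 95.51], [-174.79, -0.11], [-173.66, 173.66]. Speed limits (degrees/s): [136.94, 136.94, 172.46, 180, 180, 180].

## Interface

Orientations are given as [roll, pitch, yaw] about the fixed x, y, z axes, in that order (R = Rz(yaw) Ry(pitch) Rx(roll)).
In Python, from plant import r, imaging, close_job gives the robot as it stands.
- The arm moves only by the tool step_arm, never from a script. Its argument "commands" is a list of rows, each a list of 2 entries, a list of its own where there are three numbers: the shift along the tool's x, y, z in mm, then the turn about the tool's z in degrees. In form: [[[x, y, z], twist], ...]. A call has 1 to 20 rows; each row shifts and turns the commanded pose from where the row before left it, along the tool's axes as they then stand; what a row does not reach is not made up. A row lasts 1/8 s, in which the tool goes at most 62.5 mm and 10.7 degrees, less where a joint would pass 70% of its speed; a pose out of reach is approached as far as the arm can. A call with a gripper value outside its range is refused whole. "gripper" is the closure, from 0 (fully open) to 1 (shut), set as the call begins (left out, the last holds). The fingers move at their own pace and stop on an object; "grip_force" is the grip in N (left out, the last holds). Time passes only in rows, so rows that do not move let the fingers close. It gives the time, the measured TCP pose, the force and the opening at its end, in the units of the state.
- r.get_state(): the state, without advancing time (a new reading comes with each control period).
- imaging.capture(name): name is "scene" or "top" or "wrist"; returns a dict with "img" (480x640x3 uint8, red, green, blue), "z_map" (480x640 float32, m along the optical axis (not along the pixel's ray), 0 where there is no reading), "vfov" (degrees; the focal length in pixels is half the picture's height over the tangent of half this angle, whatever the lens; pixels are square), "cx", "cy" (the principal point, pixels), "extrinsics" (4x4, takes a point from camera to world coordinates); the wrist camera has in their place "T_tool_cam" (4x4, takes a point from camera to tool coordinates, whose origin is the TCP and whose axes are the flange's). Camera axes: x right, y down, z forward; pixel columns grow to the right and rows downward; lengths in m; the calibration is good to about 2 mm. A picture is of the moment at which its call begins: read the wrist's pose just before it.
- close_job(): hands the job in, once; it reports no verdict.
The state is a dict: "time_s": time; "joints": joint angles; "qd": joint speeds; "joint_torque": joint torques, N m; "tcp_pos": TCP position; "eef_rot": TCP orientation; "contact_force": force on the tool from outside, world axes, zero at the start; "moment": the same for the moment, N m; "gripper_width": finger opening in m.
Only numpy, scipy, OpenCV 4.12 (cv2) and the standard library are available. Lean on these libraries where they do the work, as an engineer would, in place of code of your own. Each camera call takes 0.05 s, during which the arm holds its last target.

## Working session

There is one attempt and no reset: what is moved stays moved. The work goes in short steps, Python scripts to look and compute and a tool call to move; the robot and the scene stay as the last step left them, time stands still between calls to the robot, and variables do not carry over. Pictures are saved under pics/ and viewed, and the job is handed in when it is done.

Besides the shell and the picture viewer there is one more tool, called as name(argument=value, ...), one argument or row to a line, values as JSON. step_arm: Moves the arm, as the interface text tells. Its arguments: {"type":"object","properties":{"commands":{"type":"array","items":{"type":"array"}},"gripper":{"type":"number"},"grip_force":{"type":"number"}},"required":["commands"]}

```bash
ls; mkdir -p pics; cat > h.py <<'E'
import numpy as np, cv2
from plant import r, imaging, close_job
from scipy.spatial.transform import Rotation as R
def snap(name,fn=None):
    s=r.get_state(); c=imaging.capture(name)
    if 'extrinsics' in c: T=np.array(c['extrinsics'])
    else:
        Tt=np.eye(4);Tt[:3,:3]=R.from_euler('xyz',s['eef_rot'],degrees=True).as_matrix();Tt[:3,3]=s['tcp_pos'];T=Tt@np.array(c['T_tool_cam'])
    c['T']=T; c['f']=240/np.tan(np.radians(c['vfov'])/2)
    if fn: cv2.imwrite(fn,c['img'][:,:,::-1])
    np.savez('last_%s.npz'%name,img=c['img'],z=c['z_map'],T=T,f=c['f'],cx=c['cx'],cy=c['cy'])
    return c
def load(name): return dict(np.load('last_%s.npz'%name))
def pt(c,u,v,z=None):
    zm=c['z_map'] if 'z_map' in c else c['z']
    d=zm[int(round(v)),int(round(u))] if z is None else None
    ray=np.array([(u-c['cx'])/c['f'],(v-c['cy'])/c['f'],1])
    T=c['T']
    if z is None: return T[:3,:3]@(ray*d)+T[:3,3]
    w=T[:3,:3]@ray; return T[:3,3]+w*(z-T[2,3])/w[2]
def cloud(c):
    zm=c['z_map'] if 'z_map' in c else c['z']
    v,u=np.mgrid[:480,:640]
    P=np.stack([(u-c['cx'])/c['f']*zm,(v-c['cy'])/c['f']*zm,zm],-1)
    return P@c['T'][:3,:3].T+c['T'][:3,3]
E
python3 - <<'E'
from h import *
for n in ['scene','top','wrist']:
    c=snap(n,f'pics/{n}0.png'); print(n,c['T'].round(3).tolist(),c['vfov'])
s=r.get_state();print(s,r.grip_depth)
E
```

```text
pics
scene [[-0.509, 0.737, -0.444, 1.11], [0.861, 0.442, -0.252, 0.254], [0.01, -0.511, -0.86, 1.124], [0.0, 0.0, 0.0, 1.0]] 46.33714474445487
top [[0.027, -0.981, 0.193, 0.327], [-1.0, -0.029, -0.01, -0.045], [0.015, -0.193, -0.981, 1.317], [0.0, 0.0, 0.0, 1.0]] 51.868835933286306
wrist [[-0.447, -0.863, -0.235, 0.366], [-0.894, 0.431, 0.117, 0.571], [0.0, 0.263, -0.965, 0.384], [0.0, 0.0, 0.0, 1.0]] 66.78932072324211
{'time_s': 0.15, 'joints': array([ 7.98781209e+01,  2.05803916e+01,  6.45171980e-01, -1.45650779e-02,
       -7.01372595e+01, -1.65052598e+01]), 'qd': array([ 0.04047918, -0.19540445,  0.1676255 ,  0.06399156,  0.04619634,
       -0.06569938]), 'joint_torque': array([-1.92380154e-03, -5.83271670e+01,  2.93289542e+01,  7.00127229e+00,
        8.74993595e-03, -1.18653220e-04]), 'tcp_pos': array([0.30239637, 0.60304258, 0.22585141]), 'eef_rot': array([ 1.79926617e+02, -7.46360482e-03, -2.66320915e+01]), 'contact_force': array([-0.38134783,  0.26967074, -0.45165216]), 'moment': array([ 0.00737929,  0.00078998, -0.04547655]), 'gripper_width': 0.08734309339702181} 0.0188
```

View pics/top0.png

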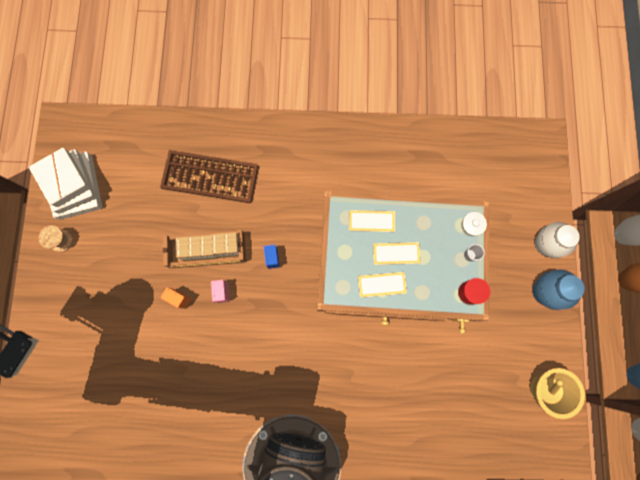

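View pics/scene0.png

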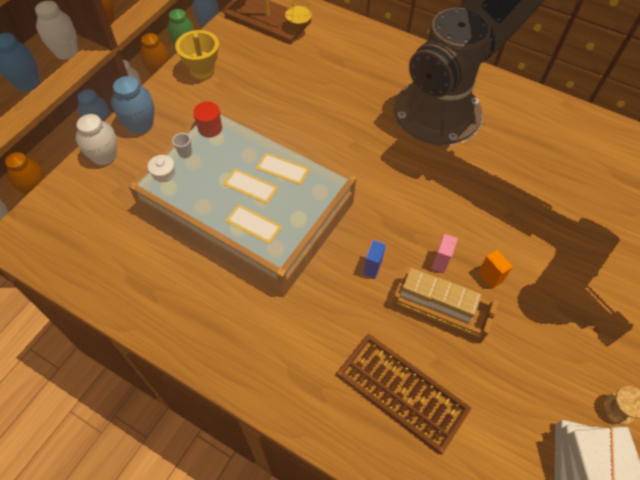

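View pics/wrist0.png

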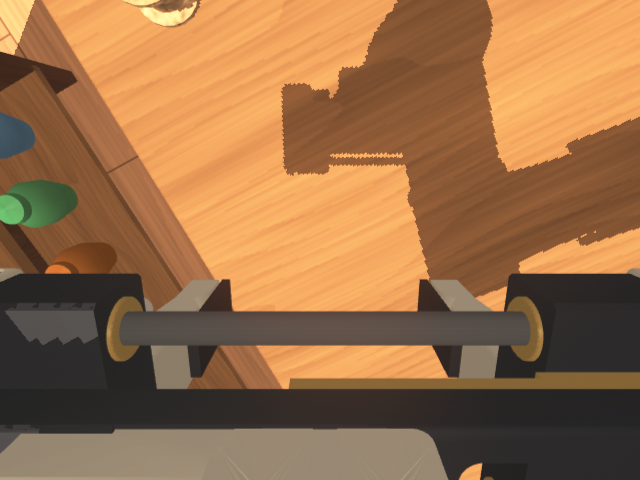

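```bash
python3 - <<'E'
from h import *
c=load('top')
P=cloud(c)
for n,(a,b,x0,x1,k) in {'case':(185,330,310,500,4),'tray':(220,310,155,285,6)}.items():
    cv2.imwrite(f'pics/crop_{n}.png',cv2.resize(c['img'][a:b,x0:x1,::-1],None,fx=k,fy=k,interpolation=cv2.INTER_CUBIC))
for u,v in [(340,280),(400,285),(372,221),(300,200),(205,250),(185,250),(239,245),(169,250),(210,175)]:
    print(u,v,pt(c,u,v).round(4))
# plates: white mask
img=c['img'].astype(int)
m=((img.min(2)>190)).astype(np.uint8); m[:205]=0; m[300:]=0; m[:,:340]=0; m[:,430:]=0
n,l,st,ce=cv2.connectedComponentsWithStats(m)
for i in range(1,n):
    if st[i,4]>150: print(st[i],ce[i],cv2.minAreaRect(np.argwhere(l==i)[:,::-1].astype(np.float32)))
E
```

```text
340 280 [ 0.4545 -0.1063  0.1005]
400 285 [ 0.4461 -0.2541  0.1038]
372 221 [ 0.6053 -0.1839  0.1045]
300 200 [ 0.683   0.0033 -0.0017]
205 250 [0.5216 0.234  0.0879]
185 250 [0.5205 0.2846 0.0857]
239 245 [0.541  0.1534 0.0636]
169 250 [0.526  0.3376 0.0426]
210 175 [0.7422 0.2523 0.0132]
[352 213  40  16 599] [371.49415693 220.41235392] ((371.5, 220.5), (15.0, 39.0), 90.0)
[ 340  232   81   68 1635] [364.13211009 272.1969419 ] ((380.0, 265.5), (80.0, 67.0), 0.0)
[376 245  41  17 621] [396.51207729 252.8389694 ] ((396.1214904785156, 252.87167358398438), (15.355188369750977, 40.1234130859375), 88.40885925292969)
[361 275  43  19 655] [381.8870229  284.07938931] ((381.95904541015625, 284.0491638183594), (15.843754768371582, 41.37483596801758), 84.80557250976562)
```

View pics/crop_case.png

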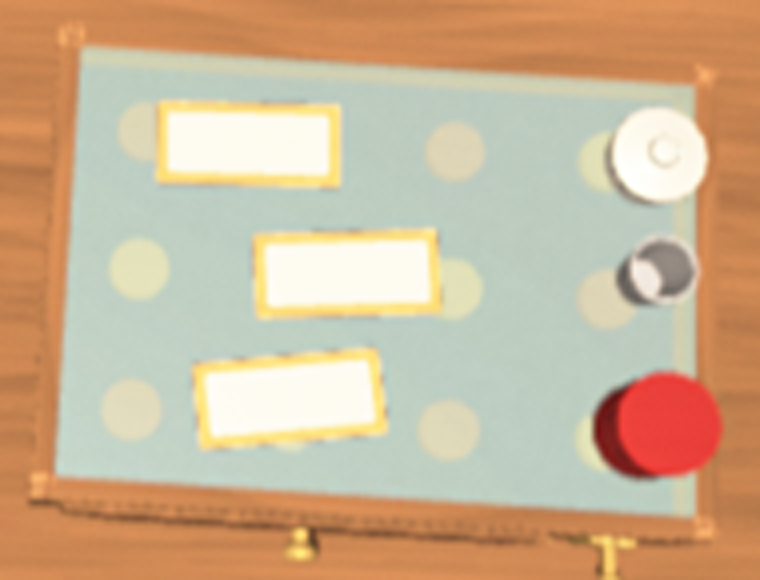

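View pics/crop_tray.png

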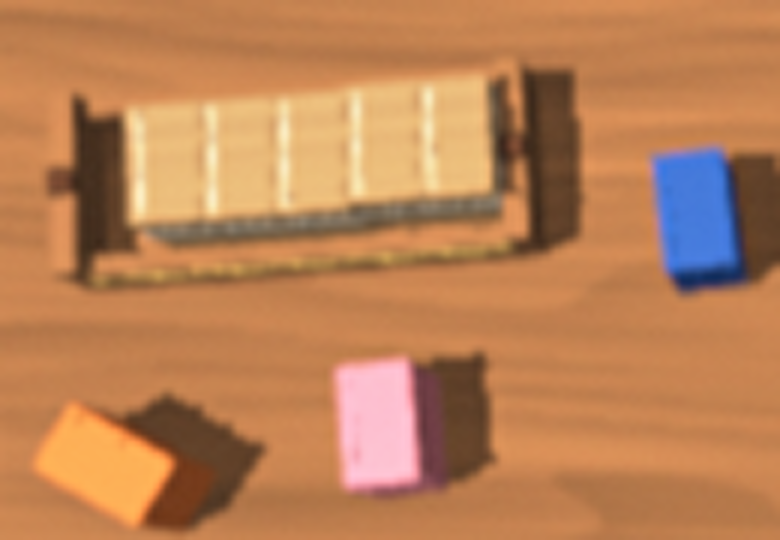

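```bash
python3 - <<'E'
from h import *
c=load('top')
def show(n,L,x0,y0,k,z):
    q=np.array([pt(c,x0+(u+.5)/k-.5,y0+(v+.5)/k-.5,z)[:2] for u,v in L]); 
    e=np.linalg.norm(np.diff(np.vstack([q,q[:1]]),axis=0),axis=1)
    d=q[1]-q[0]+q[2]-q[3]; print(n,'ctr',q.mean(0).round(4),'edges',e.round(4),'ang',np.degrees(np.arctan2(d[1],d[0])).round(2)); print(q.round(4).tolist())
show('case',[(72,35),(706,76),(706,524),(38,487)],310,185,4,.1)
# plates right->left long axis
show('A',[(340,187),(156,185),(158,101),(340,104)],310,185,4,.103)
show('B',[(442,313),(258,319),(254,235),(437,229)],310,185,4,.103)
show('C',[(387,432),(204,449),(194,364),(378,347)],310,185,4,.103)
show('cartons',[(497,192),(132,226),(127,107),(493,75)],155,220,6,.085)
show('pink',[(418,486),(346,490),(335,365),(408,357)],155,220,6,.075)
show('orange',[(172,462),(135,526),(36,465),(75,403)],155,220,6,.075)
show('blue',[(740,280),(665,285),(654,156),(722,149)],155,220,6,.075)
for u,v in [(218,290),(172,298),(271,252),(264,262)]: print(pt(c,u,v).round(3))
P=cloud(c)
# tray end walls and side walls via height
m=(P[...,2]>.05)&(P[...,2]<.07)&(P[...,1]>.1)&(P[...,1]<.36)&(P[...,0]>.45)&(P[...,0]<.6)
v,u=np.nonzero(m);print(list(zip(u,v,P[m].round(3).tolist()))[::4])
E
```

```text
case ctr [ 0.5255 -0.2672] edges [0.4063 0.2835 0.4092 0.287 ] ang -91.79
[[0.6752, -0.0703], [0.6608, -0.4763], [0.3775, -0.4657], [0.3886, -0.0566]]
A ctr [ 0.6065 -0.1834] edges [0.1158 0.0544 0.1155 0.0537] ang 90.94
[[0.5806, -0.2412], [0.5784, -0.1254], [0.6328, -0.1258], [0.6344, -0.2413]]
B ctr [ 0.5255 -0.246 ] edges [0.1147 0.0529 0.1151 0.0531] ang 93.57
[[0.5026, -0.3046], [0.4955, -0.1901], [0.5483, -0.1873], [0.5556, -0.3021]]
C ctr [ 0.4472 -0.2107] edges [0.1132 0.0525 0.1147 0.0526] ang 96.9
[[0.4278, -0.2699], [0.4143, -0.1575], [0.4663, -0.1507], [0.4802, -0.2646]]
cartons ctr [0.5361 0.2314] edges [0.1526 0.0509 0.1541 0.0502] ang 96.98
[[0.5204, 0.1529], [0.5015, 0.3043], [0.5521, 0.3106], [0.5704, 0.1576]]
pink ctr [0.4226 0.1987] edges [0.0298 0.0524 0.0305 0.054 ] ang 96.38
[[0.3976, 0.1799], [0.3951, 0.2096], [0.4468, 0.2178], [0.451, 0.1875]]
orange ctr [0.4031 0.3102] edges [0.0298 0.0492 0.0296 0.0482] ang 152.94
[[0.4046, 0.2824], [0.3779, 0.2955], [0.4018, 0.3385], [0.4279, 0.3246]]
blue ctr [0.5137 0.0703] edges [0.0316 0.0554 0.029  0.0567] ang 96.55
[
[... 5576 characters left out ...]
167), np.int64(260), [0.497, 0.334, 0.063]), (np.int64(225), np.int64(260), [0.503, 0.189, 0.051]), (np.int64(166), np.int64(261), [0.495, 0.338, 0.057]), (np.int64(192), np.int64(261), [0.498, 0.274, 0.051]), (np.int64(219), np.int64(261), [0.5, 0.204, 0.053]), (np.int64(167), np.int64(262), [0.492, 0.334, 0.062]), (np.int64(196), np.int64(262), [0.495, 0.263, 0.052]), (np.int64(166), np.int64(263), [0.489, 0.336, 0.062]), (np.int64(177), np.int64(263), [0.491, 0.312, 0.051]), (np.int64(167), np.int64(264), [0.486, 0.332, 0.067]), (np.int64(179), np.int64(264), [0.489, 0.306, 0.053]), (np.int64(166), np.int64(265), [0.485, 0.338, 0.055]), (np.int64(224), np.int64(280), [0.45, 0.187, 0.06])]
```

```bash
python3 - <<'E'
from h import *
c=load('top');P=cloud(c)
m=(P[...,2]>.09)&(P[...,2]<.112)&(P[...,1]<-.03)&(P[...,1]>-.5)&(P[...,0]>.35)&(P[...,0]<.72)
q=P[m][:,:2].astype(np.float32)
print(len(q),cv2.minAreaRect(q), cv2.boxPoints(cv2.minAreaRect(q)).round(4).tolist())
for v in (210,225,250,275,295): 
    row=P[v]; i=[u for u in range(300,345) if row[u,2]>.09]; print(v,i[0],row[i[0]].round(4),row[i[0]-1].round(4),row[i[0]-2].round(4))
E
```

```text
18492 ((0.5262800455093384, -0.2679513692855835), (0.42110517621040344, 0.30171719193458557), 87.9375) [[0.367900013923645, -0.47290000319480896], [0.6694999933242798, -0.4837999939918518], [0.6845999956130981, -0.06300000101327896], [0.3831000030040741, -0.05209999904036522]]
210 324 [ 0.6306 -0.0622  0.1023] [ 0.6559 -0.0608  0.0009] [ 0.6544 -0.058   0.0066]
225 323 [ 0.5919 -0.0607  0.1016] [ 0.6144 -0.0593 -0.0022] [ 0.6128 -0.0565  0.0048]
250 321 [ 0.5279 -0.0574  0.1018] [ 0.5448 -0.0557 -0.0011] [ 0.5437 -0.0529  0.0051]
275 320 [ 0.4651 -0.0566  0.1038] [ 0.4762 -0.0548  0.005 ] [ 0.4764 -0.0522  0.0027]
295 319 [ 0.416  -0.0555  0.1038] [ 0.4212 -0.0535  0.0314] [ 0.4231 -0.051   0.0041]
```

```bash
cat >> h.py <<'E'
def plan(x,y,z,yaw,s=None,n=None):
    """prints twist needed and tool-frame shift AFTER twist (mm), rows at 40mm"""
    s=s or r.get_state(); p=np.array(s['tcp_pos']); y0=s['eef_rot'][2]
    tw=-((yaw-y0+180)%360-180)
    Rm=R.from_euler('xyz',[180,0,yaw],degrees=True).as_matrix()
    d=Rm.T@(np.array([x,y,z])-p)*1000
    L=np.linalg.norm(d)
    print('twist %.2f'%tw,'shift',d.round(1),'L %.0f'%L)
def st():
    s=r.get_state(); print('t %.2f'%s['time_s'],'p',(np.array(s['tcp_pos'])*1000).round(1),'rpy',np.round(s['eef_rot'],2),'F',np.round(s['contact_force'],2),'w %.4f'%s['gripper_width'],'j6 %.1f'%s['joints'][5]); return s
T_AX=np.array([-0.1215,0.9926])
E
python3 - <<'E'
from h import *
st(); plan(.526,.30,.227,-83)
E
```

```text
t 0.15 p [302.4 603.  225.9] rpy [ 1.7993e+02 -1.0000e-02 -2.6630e+01] F [-0.38  0.27 -0.45] w 0.0873 j6 -16.5
twist 56.37 shift [ 328.  -185.    -1.1] L 377
```

step_arm(
  commands=[
    [[0,0,0],9.4],
    [[0,0,0],9.4],
    [[0,0,0],9.4],
    [[0,0,0],9.4],
    [[0,0,0],9.4],
    [[0,0,0],9.4],
    [[32.8,-18.5,0],0],
    [[32.8,-18.5,0],0],
    [[32.8,-18.5,0],0],
    [[32.8,-18.5,0],0],
    [[32.8,-18.5,0],0],
    [[32.8,-18.5,0],0],
    [[32.8,-18.5,0],0],
    [[32.8,-18.5,0],0],
    [[32.8,-18.5,0],0],
    [[32.8,-18.5,0],0],
    [[0,0,0],0],
  ],
)

```text
time_s: 2.28
tcp_pos: [0.5269, 0.2982, 0.2262]
eef_rot: [180.0, -0.0, -83.2]
contact_force: [-0.2, 0.2, 0.0]
gripper_width: 0.0874
```

```bash
python3 - <<'E'
from h import *
st(); c=snap('wrist','pics/w1.png'); st()
E
```

```text
t 2.27 p [526.9 298.2 226.2] rpy [ 1.7997e+02 -3.0000e-02 -8.3200e+01] F [-0.17  0.24  0.02] w 0.0874 j6 -41.2
t 2.33 p [526.4 299.2 226.3] rpy [ 1.7997e+02 -1.0000e-02 -8.3150e+01] F [-0.6   0.07  0.98] w 0.0877 j6 -41.2
```

View pics/w1.png

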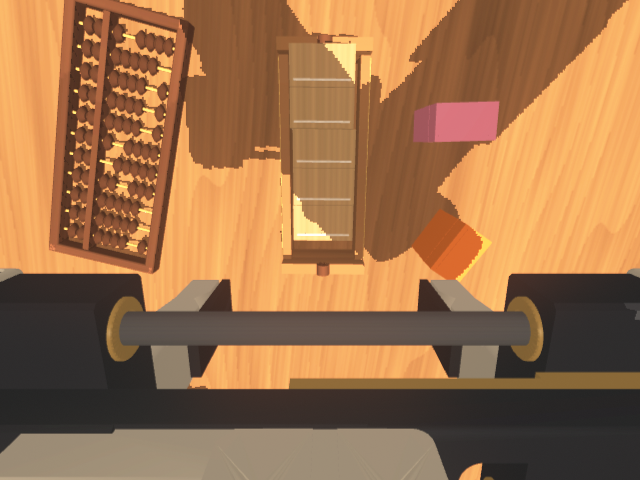

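```bash
python3 - <<'E'
from h import *
c=load('wrist'); print(r.get_state()['joints'].round(1))
cv2.imwrite('pics/w1c.png',cv2.resize(c['img'][25:285,255:395,::-1],None,fx=2.3*1.8,fy=2.3,interpolation=cv2.INTER_CUBIC)[:600])
P=cloud(c)
m=(P[...,2]>.078)&(P[...,2]<.095)&(P[...,0]>.48)&(P[...,0]<.6)&(P[...,1]>.14)&(P[...,1]<.34)
q=P[m][:,:2].astype(np.float32); print(m.sum(),P[m][:,2].mean(),cv2.minAreaRect(q),cv2.boxPoints(cv2.minAreaRect(q)).round(4).tolist())
m=(P[...,2]>.05)&(P[...,2]<.066)&(P[...,0]>.46)&(P[...,0]<.62)&(P[...,1]>.12)&(P[...,1]<.38)
q=P[m][:,:2].astype(np.float32); print(m.sum(),P[m][:,2].mean(),cv2.minAreaRect(q),cv2.boxPoints(cv2.minAreaRect(q)).round(4).tolist())
m=(P[...,2]>.038)&(P[...,2]<.05)&(P[...,0]>.46)&(P[...,0]<.62)&(P[...,1]>.12)&(P[...,1]<.38)
q=P[m][:,:2].astype(np.float32); print(m.sum(),P[m][:,2].mean(),cv2.minAreaRect(q),cv2.boxPoints(cv2.minAreaRect(q)).round(4).tolist())
print([ (v,P[v,323].round(3).tolist()) for v in range(230,275,4)])
E
```

```text
[ 48.1  14.1  -8.5  -0.  -67.5 -41.2]
12390 0.08483224671019698 ((0.5367486476898193, 0.23307672142982483), (0.05170430243015289, 0.1525508016347885), 7.73736047744751) [[0.5008999705314636, 0.3052000105381012], [0.521399974822998, 0.15399999916553497], [0.5726000070571899, 0.16099999845027924], [0.5521000027656555, 0.31209999322891235]]
2032 0.0595034065789509 ((0.5345370769500732, 0.24764469265937805), (0.07810479402542114, 0.20257174968719482), 6.389056205749512) [[0.484499990940094, 0.3440000116825104], [0.5070000290870667, 0.14259999990463257], [0.5845999717712402, 0.15129999816417694], [0.5620999932289124, 0.35260000824928284]]
4179 0.04462603994565845 ((0.5341241955757141, 0.24777190387248993), (0.08005496114492416, 0.18348397314548492), 5.964310169219971) [[0.4848000109195709, 0.33489999175071716], [0.5037999749183655, 0.15240000188350677], [0.5835000276565552, 0.1606999933719635], [0.5644000172615051, 0.3431999981403351]]
[(230, [0.529, 0.299, 0.085]), (234, [0.528, 0.303, 0.085]), (238, [0.528, 0.307, 0.083]), (242, [0.525, 0.33, 0.011]), (246, [0.525, 0.335, 0.009]), (250, [0.524, 0.338, 0.014]), (254, [0.524, 0.338, 0.029]), (258, [0.524, 0.338, 0.042]), (262, [0.524, 0.338, 0.054]), (266, [0.524, 0.338, 0.067]), (270, [0.524, 0.342, 0.065]), (274, [0.523, 0.346, 0.065])]
```

View pics/w1c.png

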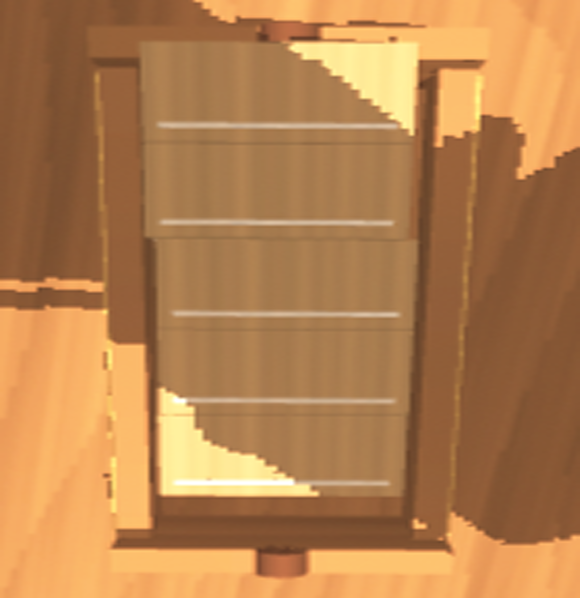

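```bash
cat >> h.py <<'E'
TC=np.array([.5345,.2476]); TY=6.3
tt=np.array([-np.sin(np.radians(TY)),np.cos(np.radians(TY))]); tn=np.array([np.cos(np.radians(TY)),np.sin(np.radians(TY))])
def w2t(p): d=np.array(p)[...,:2]-TC; return np.array([d@tn,d@tt])
def t2w(x,y): return TC+x*tn+y*tt
E
python3 - <<'E'
from h import *
c=load('wrist')
for (y,xs) in [(42,(140,416)),(142,(145,414)),(237,(150,416)),(328,(160,413)),(414,(160,407)),(496,(160,404))]:
    print([w2t(pt(c,255+x/4.14,25+y/2.3,.085)).round(4).tolist() for x in xs])
E
```

```text
[[0.0265, -0.0899], [-0.023, -0.0903]]
[[0.026, -0.0599], [-0.0236, -0.0604]]
[[0.0255, -0.0298], [-0.0249, -0.0303]]
[[0.024, 0.0007], [-0.0253, 0.0002]]
[[0.0244, 0.0312], [-0.0251, 0.0307]]
[[0.0247, 0.0619], [-0.0255, 0.0613]]
```

```bash
python3 - <<'E'
from h import *
plan(*t2w(.0005,-.045),.105,-83.7)
E
```

```text
twist 0.55 shift [ 97.2  -2.9 121.3] L 155
```

step_arm(
  commands=[
    [[24.3,-0.7,0],0.55],
    [[24.3,-0.7,20],0],
    [[24.3,-0.7,25],0],
    [[24.3,-0.8,25],0],
    [[0,0,25],0],
    [[0,0,26],0],
    [[0,0,25],0],
    [[0,0,25],0],
    [[0,0,0],0],
    [[0,0,0],0],
  ],
  gripper=0,
)

```text
time_s: 3.58
tcp_pos: [0.5403, 0.2044, 0.0565]
eef_rot: [-179.9, 0.0, -83.5]
contact_force: [0.6, 0.5, 1.0]
gripper_width: 0.0874
```

```bash
python3 - <<'E'
from h import *
s=st(); print(w2t(s['tcp_pos']))
E
```

```text
t 3.58 p [540.3 204.4  56.5] rpy [-1.7995e+02  1.0000e-02 -8.3540e+01] F [0.63 0.54 1.01] w 0.0874 j6 -33.7
[ 0.00105011 -0.0435809 ]
```

step_arm(
  commands=[
    [[0,0,0],0],
    [[0,0,0],0],
    [[0,0,0],0],
    [[0,0,0],0],
    [[0,0,0],0],
    [[0,0,0],0],
    [[0,0,0],0],
    [[0,0,0],0],
  ],
  gripper=1,
  grip_force=15,
)

```text
time_s: 4.58
tcp_pos: [0.5401, 0.2041, 0.0557]
eef_rot: [-180.0, 0.0, -83.6]
contact_force: [-0.3, 0.7, 3.1]
gripper_width: 0.0498
```

step_arm(
  commands=[
    [[-4,0,0],0],
    [[-4,0,0],0],
    [[-4,0,0],0],
    [[-4,0,0],0],
    [[-4,0,0],0],
    [[-4,0,0],0],
    [[0,0,0],0],
    [[0,0,0],0],
  ],
)

```text
time_s: 5.58
tcp_pos: [0.5373, 0.2284, 0.0557]
eef_rot: [-180.0, 0.0, -83.6]
contact_force: [-0.6, -2.3, 5.3]
gripper_width: 0.0499
```

step_arm(
  commands=[
    [[0,0,0],0],
    [[0,0,0],0],
    [[0,0,0],0],
    [[0,0,0],0],
    [[0,0,-20],0],
    [[0,0,-40],0],
    [[0,0,-40],0],
    [[0,0,-40],0],
    [[0,0,-30],0],
    [[-20,0,0],0],
    [[-40,0,0],0],
    [[-20,0,0],0],
    [[0,0,0],0],
  ],
  gripper=0,
)

```text
time_s: 7.2
tcp_pos: [0.5277, 0.3086, 0.2244]
eef_rot: [179.9, -0.1, -83.5]
contact_force: [0.1, -0.2, -0.2]
gripper_width: 0.0879
```

```bash
python3 - <<'E'
from h import *
st(); c=snap('wrist')
cv2.imwrite('pics/w2c.png',cv2.resize(c['img'][0:285,240:400,::-1],None,fx=3.5,fy=2,interpolation=cv2.INTER_CUBIC)[:600])
E
```

```text
t 7.20 p [527.7 308.6 224.4] rpy [ 1.7992e+02 -6.0000e-02 -8.3480e+01] F [ 0.12 -0.19 -0.2 ] w 0.0879 j6 -42.1
```

View pics/w2c.png

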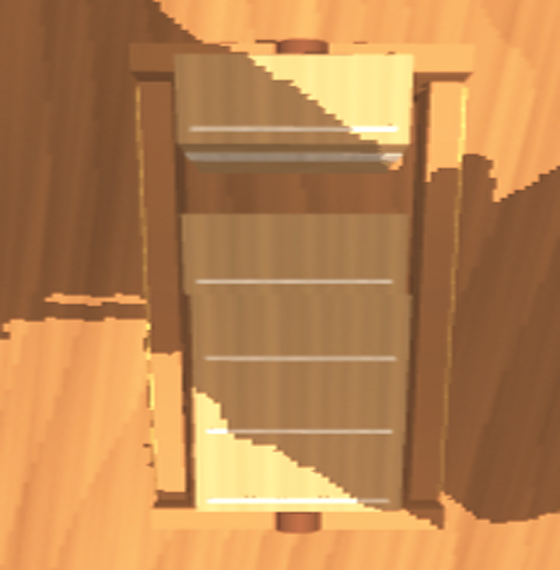

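```bash
cat >> h.py <<'E'
def plates(c=None):
    c=c or snap('top')
    img=c['img'].astype(int); P=cloud(c)
    hsv=cv2.cvtColor(c['img'],cv2.COLOR_RGB2HSV)
    m=((img.min(2)>190)&(P[...,2]>.09)&(P[...,2]<.115)&(P[...,1]<.05)&(P[...,1]>-.36)&(P[...,0]>.36)&(P[...,0]<.7)).astype(np.uint8)
    n,l,s_,ce=cv2.connectedComponentsWithStats(m)
    for i in range(1,n):
        if s_[i,4]<250: continue
        uv=np.argwhere(l==i)[:,::-1]
        q=np.array([pt(c,u,v,.103)[:2] for u,v in uv],np.float32)
        (a,b),(w,h),an=cv2.minAreaRect(q)
        e=np.linalg.svd(q-q.mean(0),full_matrices=False)[2][0]; e=e*np.sign(e[1])
        print('plate ctr',q.mean(0).round(4),'size',round(w,4),round(h,4),'pca ang %.1f'%np.degrees(np.arctan2(e[1],e[0])),len(uv))
E
python3 - <<'E'
from h import *
c=load('top'); plates(c); print('now'); plates()
c=load('wrist')
for (y,xs) in [(145,(180,410)),(213,(182,410)),(510,(195,405))]:
    print([w2t(pt(c,240+x/3.5,y/2,.085)).round(4).tolist() for x in xs])
plan(.606,-.150,.150,-89.1)
E
```

```text
plate ctr [ 0.6071 -0.1828] size 0.0989 0.0387 pca ang 89.5 597
plate ctr [ 0.4629 -0.1549] size 0.2668 0.1895 pca ang 60.3 3148
plate ctr [ 0.5261 -0.2459] size 0.0387 0.1009 pca ang 92.9 620
plate ctr [ 0.4472 -0.2096] size 0.0389 0.1018 pca ang 96.6 653
now
plate ctr [ 0.5159 -0.2165] size 0.2918 0.2607 pca ang 90.9 8633
plate ctr [ 0.6071 -0.1829] size 0.0388 0.0994 pca ang 90.0 613
plate ctr [ 0.526  -0.2455] size 0.0396 0.1024 pca ang 93.5 645
plate ctr [ 0.447  -0.2098] size 0.0396 0.1027 pca ang 96.6 669
[[0.0259, -0.0596], [-0.0235, -0.0599]]
[[0.0259, -0.0355], [-0.0242, -0.0358]]
[[0.0249, 0.0841], [-0.0264, 0.0838]]
twist 5.55 shift [458.3 -70.8  74.8] L 470
```

step_arm(
  commands=[
    [[20,-6,0],5.5],
    [[40,-6,0],0],
    [[40,-6,0],0],
    [[40,-6,0],0],
    [[40,-6,0],0],
    [[40,-6,0],0],
    [[40,-6,0],0],
    [[40,-6,0],0],
    [[40,-6,0],0],
    [[40,-6,0],0],
    [[40,-6,10],0],
    [[38,-5,25],0],
    [[0,0,25],0],
    [[0,0,15],0],
    [[0,0,0],0],
    [[0,0,0],0],
  ],
  gripper=0.27,
)

```text
time_s: 9.3
tcp_pos: [0.6092, -0.1485, 0.1517]
eef_rot: [-179.9, -0.0, -89.0]
contact_force: [1.0, -0.4, 0.2]
gripper_width: 0.064
```

```bash
python3 - <<'E'
from h import *
s=st(); c=snap('wrist','pics/w3.png'); plan(.606,-.150,.101,-89.2)
E
```

```text
t 9.30 p [ 609.2 -148.5  151.7] rpy [-1.7992e+02 -2.0000e-02 -8.9030e+01] F [ 0.95 -0.45  0.21] w 0.0640 j6 -3.2
twist 0.17 shift [ 1.5  3.3 50.9] L 51
```

View pics/w3.png

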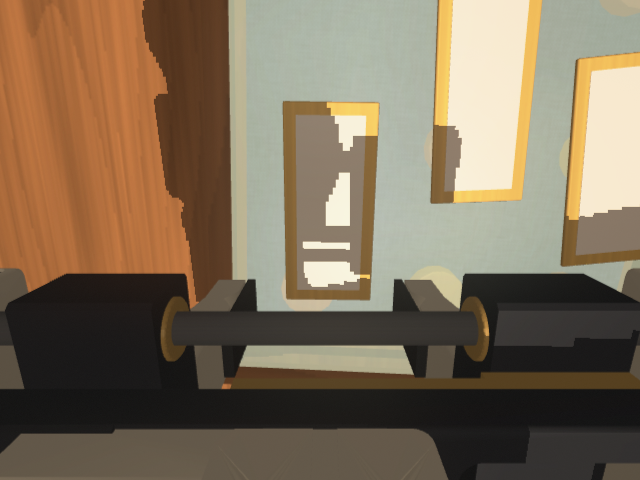

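```bash
python3 - <<'E'
from h import *
c=load('wrist')
for u,v in [(283,101),(379,102),(371,300),(286,298)]: print(pt(c,u,v,.103).round(4))
P=cloud(c); print(P[200,260],P[250,260],P[60,330],'plate z',P[250,320])
E
```

```text
[ 0.6335 -0.2398  0.103 ]
[ 0.5824 -0.2402  0.103 ]
[ 0.5807 -0.1259  0.103 ]
[ 0.633  -0.1262  0.103 ]
[ 0.64800646 -0.18583359  0.09870204] [ 0.64864126 -0.15578471  0.09998217] [ 0.60887978 -0.26081904  0.09955777] plate z [ 0.6125393  -0.15745452  0.10326322]
```

step_arm(
  commands=[
    [[1,2,15],0],
    [[0,0,15],0],
    [[0,0,12],0],
    [[0,0,6],0],
    [[0,0,2],0],
    [[0,0,0],0],
    [[0,0,0],0],
  ],
)

```text
time_s: 10.22
tcp_pos: [0.607, -0.1498, 0.1008]
eef_rot: [-180.0, -0.0, -89.1]
contact_force: [-0.1, -0.1, 0.3]
gripper_width: 0.0637
```

step_arm(
  commands=[
    [[0,0,0],0],
    [[0,0,0],0],
    [[0,0,0],0],
    [[0,0,0],0],
    [[0,0,0],0],
  ],
  gripper=1,
  grip_force=8,
)

```text
time_s: 10.85
tcp_pos: [0.6067, -0.1498, 0.1007]
eef_rot: [-180.0, -0.0, -89.1]
contact_force: [0.5, -0.5, 1.0]
gripper_width: 0.0517
```

step_arm(
  commands=[
    [[-6,0,0],0],
    [[-12,0,0],0],
    [[-12,0,0],0],
    [[-12,0,0],0],
    [[-12,0,0],0],
    [[-12,0,0],0],
    [[-12,0,0],0],
    [[-12,0,0],0],
    [[-12,0,0],0],
    [[-6,0,0],0],
    [[0,0,0],0],
    [[0,0,0],0],
  ],
)

```text
time_s: 12.35
tcp_pos: [0.6049, -0.0416, 0.1005]
eef_rot: [-180.0, 0.0, -89.1]
contact_force: [0.7, 1.6, 1.4]
gripper_width: 0.0516
```

```bash
python3 - <<'E'
from h import *
s=st(); c=snap('wrist','pics/w4.png')
c=snap('top'); cv2.imwrite('pics/t4.png',cv2.resize(c['img'][185:330,300:500,::-1],None,fx=4,fy=4))
E
```

```text
t 12.35 p [604.9 -41.6 100.5] rpy [-1.7999e+02  2.0000e-02 -8.9080e+01] F [0.71 1.65 1.38] w 0.0516 j6 -13.6
```

View pics/w4.png

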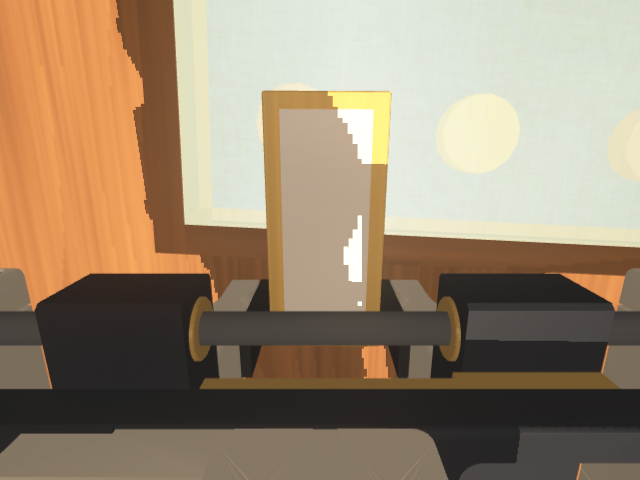

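View pics/t4.png

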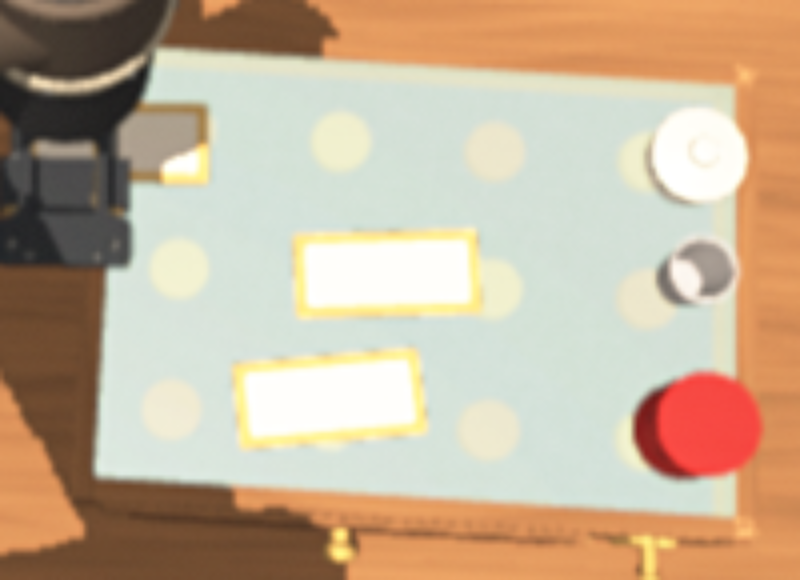

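```bash
python3 - <<'E'
from h import *
c=load('wrist')
for u,v in [(263,92),(391,93)]: print(pt(c,u,v,.103).round(4))
for u,v in [(200,253),(440,266)]: print(pt(c,u,v,.100).round(4))
E
```

```text
[ 0.6314 -0.131   0.103 ]
[ 0.5805 -0.1315  0.103 ]
[ 0.6625 -0.0624  0.1   ]
[ 0.5526 -0.0581  0.1   ]
```

step_arm(
  commands=[
    [[0,0,0],0],
    [[0,0,0],0],
    [[0,0,0],0],
    [[-5,0,0],0],
    [[-5,0,0],0],
    [[-5,0,5],0],
    [[0,0,7],0],
    [[0,0,6],0],
    [[0,0,0],0],
    [[0,0,0],0],
  ],
  gripper=0.27,
)

```text
time_s: 13.7
tcp_pos: [0.6047, -0.0269, 0.0825]
eef_rot: [180.0, -0.0, -89.1]
contact_force: [0.0, 0.0, 0.4]
gripper_width: 0.0641
```

step_arm(
  commands=[
    [[0,0,0],0],
    [[0,0,0],0],
    [[0,0,0],0],
    [[0,0,0],0],
    [[0,0,0],0],
    [[0,0,0],0],
  ],
  gripper=1,
  grip_force=4,
)

```text
time_s: 14.45
tcp_pos: [0.6048, -0.0268, 0.0827]
eef_rot: [-180.0, -0.0, -89.1]
contact_force: [0.3, -0.4, 1.3]
gripper_width: 0.0518
```

```bash
python3 - <<'E'
from h import *
s=st(); c=snap('wrist','pics/w5.png')
E
```

```text
t 14.45 p [604.8 -26.8  82.7] rpy [-179.99   -0.    -89.07] F [ 0.34 -0.4   1.25] w 0.0518 j6 -15.0
```

View pics/w5.png

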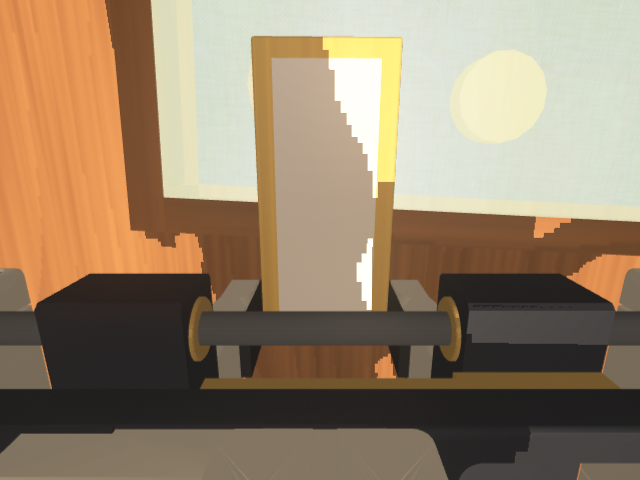

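step_arm(
  commands=[
    [[0,0,-4],0],
    [[-1,0,-8],0],
    [[-1,0,-10],0],
    [[-2,0,-10],0],
    [[-3,0,-8],0],
    [[0,0,0],0],
    [[0,0,0],0],
  ],
)

```text
time_s: 15.38
tcp_pos: [0.6045, -0.0197, 0.1225]
eef_rot: [-180.0, 0.0, -89.1]
contact_force: [0.1, -0.3, -0.7]
gripper_width: 0.0518
```

```bash
python3 - <<'E'
from h import *
s=st(); c=snap('wrist','pics/w6.png'); P=cloud(c)
print([P[v,320].round(3).tolist() for v in range(40,310,20)])
c=snap('scene','pics/s6.png')
E
```

```text
t 15.38 p [604.5 -19.7 122.5] rpy [-1.7999e+02  1.0000e-02 -8.9070e+01] F [ 0.08 -0.25 -0.7 ] w 0.0518 j6 -15.7
[[0.609, -0.135, 0.098], [0.609, -0.126, 0.1], [0.609, -0.117, 0.102], [0.609, -0.108, 0.106], [0.608, -0.1, 0.11], [0.608, -0.091, 0.115], [0.608, -0.083, 0.117], [0.608, -0.074, 0.119], [0.608, -0.066, 0.124], [0.608, -0.058, 0.127], [0.607, -0.05, 0.129], [0.607, -0.042, 0.134], [0.607, -0.034, 0.136], [0.607, -0.027, 0.14]]
```

View pics/w6.png

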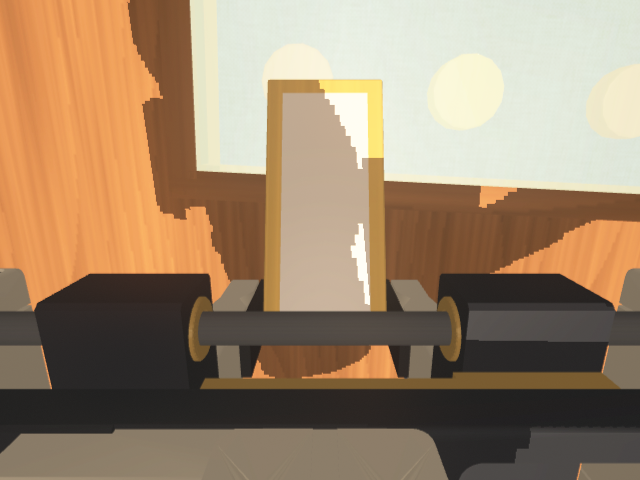

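step_arm(
  commands=[
    [[-2,0,-8],0],
    [[-3,0,-12],0],
    [[-4,0,-12],0],
    [[-5,0,-12],0],
    [[-6,0,-12],0],
    [[-6,0,-12],0],
    [[-6,0,-12],0],
    [[-6,0,-10],0],
    [[0,0,0],0],
    [[0,0,0],0],
    [[0,0,0],0],
  ],
)

```text
time_s: 16.85
tcp_pos: [0.6036, 0.0179, 0.2119]
eef_rot: [179.9, -0.0, -89.1]
contact_force: [-0.9, 0.4, -1.5]
gripper_width: 0.052
```

```bash
python3 - <<'E'
from h import *
s=st(); c=snap('wrist','pics/w7.png'); P=cloud(c)
print([P[v,320].round(3).tolist() for v in range(140,310,20)])
c=snap('scene'); cv2.imwrite('pics/s7.png',cv2.resize(c['img'][100:350,150:500,::-1],None,fx=2.2,fy=2.2))
E
```

```text
t 16.85 p [603.6  17.9 211.9] rpy [ 1.7994e+02 -1.0000e-02 -8.9100e+01] F [-0.85  0.36 -1.46] w 0.0520 j6 -19.3
[[0.608, -0.054, 0.156], [0.607, -0.043, 0.167], [0.607, -0.033, 0.177], [0.607, -0.025, 0.188], [0.607, -0.016, 0.195], [0.607, -0.008, 0.204], [0.606, -0.001, 0.213], [0.606, 0.006, 0.219], [0.606, 0.013, 0.226]]
```

View pics/w7.png

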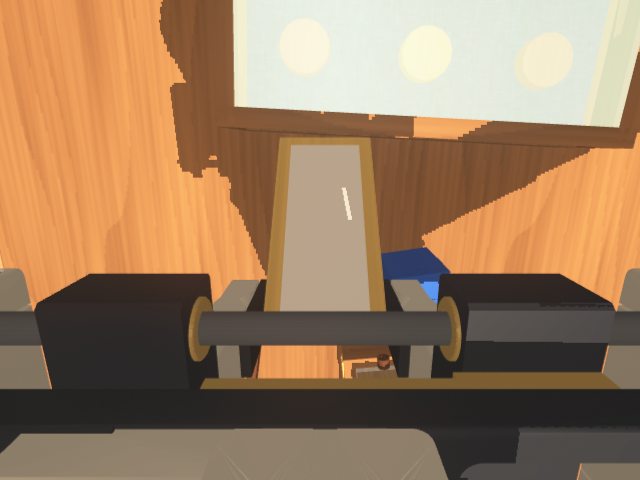

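View pics/s7.png

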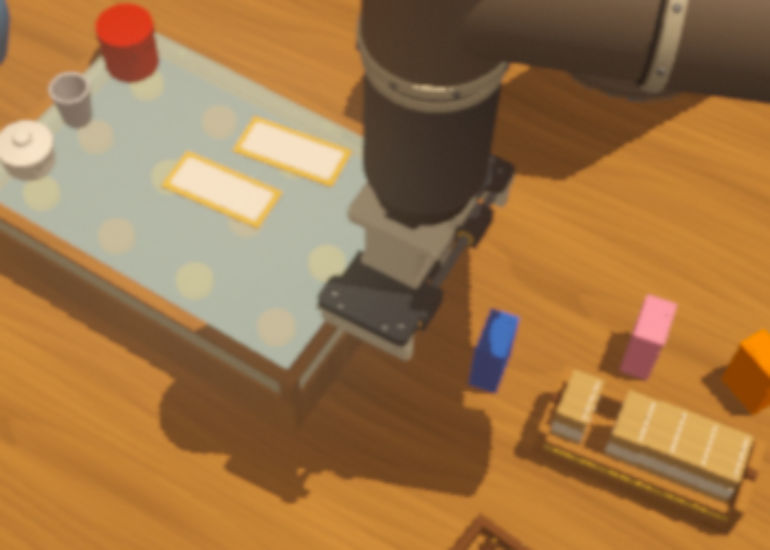

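step_arm(
  commands=[
    [[0,0,0],0],
    [[0,0,10],0],
    [[0,0,-10],0],
    [[0,0,10],0],
    [[0,0,-10],0],
    [[-10,0,0],0],
    [[10,0,0],0],
    [[0,0,0],0],
    [[0,0,0],0],
  ],
  grip_force=3,
)

```text
time_s: 18.08
tcp_pos: [0.6039, 0.0181, 0.2125]
eef_rot: [180.0, 0.0, -89.1]
contact_force: [-0.5, 0.2, -1.4]
gripper_width: 0.0519
```

```bash
cat >> h.py <<'E'
def tilt(name='w'):
    s=st(); c=snap('wrist',f'pics/{name}.png'); P=cloud(c)
    Rm=R.from_euler('xyz',s['eef_rot'],degrees=True).as_matrix()
    Q=(P-np.array(s['tcp_pos']))@Rm   # tool coords
    m=(abs(Q[...,0])<.12)&(abs(Q[...,1])<.015)&(c['z_map']>0)&(np.arange(480)[:,None]<308)
    # plate candidate: within 0.115 of grasp pt
    g=np.array([0,0,-.0188]); d=np.linalg.norm(Q[...,[0,2]]-g[[0,2]],axis=-1)
    m&=(d<.11)
    q=Q[m][:,[0,2]]
    if len(q)>50:
        e=np.polyfit(q[:,1],q[:,0],1); print('n',len(q),'slope x/z %.3f -> tilt from vertical %.1f deg'%(e[0],np.degrees(np.arctan(e[0]))),'x range',q.min(0).round(3),q.max(0).round(3))
        print('resid',np.std(q[:,0]-np.polyval(e,q[:,1])).round(4))
    else: print('few',len(q))
    return c
E
python3 -c "
from h import *
tilt('w8')"
```

```text
t 18.07 p [603.9  18.1 212.5] rpy [180.    0.  -89.1] F [-0.5   0.19 -1.37] w 0.0519 j6 -19.3
n 7723 slope x/z 0.508 -> tilt from vertical 26.9 deg x range [ 0.003 -0.018] [0.049 0.076]
resid 0.0005
```

View pics/w8.png

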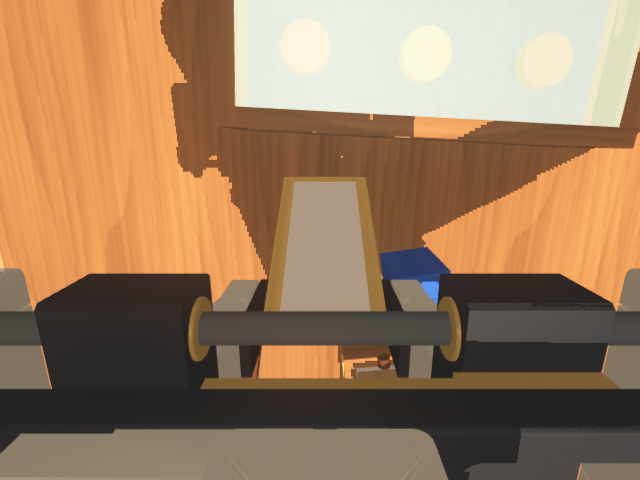

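step_arm(
  commands=[
    [[0,0,20],0],
    [[0,0,-20],0],
    [[0,0,20],0],
    [[0,0,-20],0],
    [[0,0,20],0],
    [[0,0,-20],0],
    [[0,0,0],0],
  ],
)

```text
time_s: 19.0
tcp_pos: [0.6049, 0.0184, 0.2138]
eef_rot: [-179.8, 0.0, -89.1]
contact_force: [0.9, 0.9, -0.9]
gripper_width: 0.0519
```

```bash
python3 -c "
from h import *
tilt('w9')"
```

```text
t 19.00 p [604.9  18.4 213.8] rpy [-1.7985e+02  2.0000e-02 -8.9070e+01] F [ 0.95  0.92 -0.94] w 0.0519 j6 -19.3
n 6812 slope x/z 0.377 -> tilt from vertical 20.6 deg x range [ 0.003 -0.018] [0.04  0.081]
resid 0.0004
```

step_arm(
  commands=[
    [[0,0,25],0],
    [[0,0,30],0],
    [[0,0,25],0],
    [[0,0,9],0],
    [[20,0,0],0],
    [[15,0,0],0],
    [[10,0,0],0],
    [[8,0,0],0],
    [[8,0,0],0],
    [[8,0,0],0],
    [[8,0,0],0],
    [[2,0,0],0],
    [[0,0,0],0],
    [[0,0,0],0],
  ],
)

```text
time_s: 20.8
tcp_pos: [0.6051, -0.0607, 0.1235]
eef_rot: [180.0, -0.0, -89.1]
contact_force: [0.7, 0.3, -0.6]
gripper_width: 0.0518
```

```bash
python3 -c "
from h import *
tilt('w10')"
```

```text
t 20.80 p [605.1 -60.7 123.5] rpy [ 1.7999e+02 -1.0000e-02 -8.9070e+01] F [ 0.67  0.29 -0.58] w 0.0518 j6 -11.7
n 14301 slope x/z 1.600 -> tilt from vertical 58.0 deg x range [-0.003 -0.02 ] [0.102 0.027]
resid 0.0292
```

View pics/w10.png

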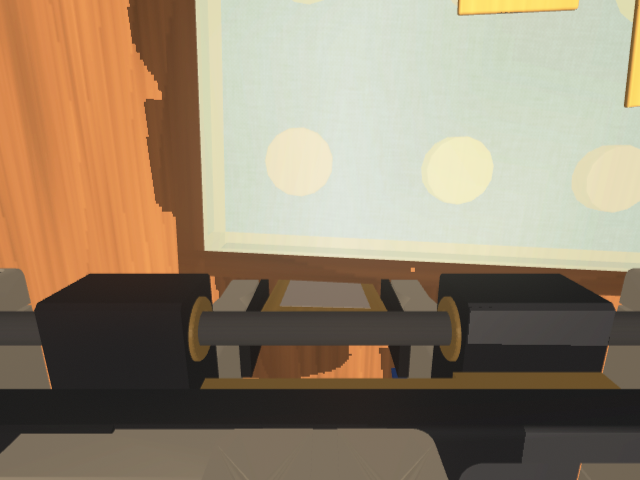

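step_arm(
  commands=[
    [[-5,0,0],0],
    [[-10,0,0],0],
    [[-15,0,0],0],
    [[-15,0,-20],0],
    [[-15,0,-25],0],
    [[-15,0,-25],0],
    [[0,0,-20],0],
    [[0,0,0],0],
    [[0,0,0],0],
  ],
  grip_force=5,
)

```text
time_s: 21.98
tcp_pos: [0.6034, 0.0147, 0.2127]
eef_rot: [179.9, 0.0, -89.1]
contact_force: [-0.1, -0.2, -1.2]
gripper_width: 0.0515
```

```bash
python3 -c "
from h import *
tilt('w11')
plan(*t2w(0,-.048),.2135,-83.7)
"
```

```text
t 21.98 p [603.4  14.7 212.7] rpy [ 1.7994e+02  1.0000e-02 -8.9070e+01] F [-0.11 -0.23 -1.23] w 0.0515 j6 -19.0
n 2615 slope x/z -0.149 -> tilt from vertical -8.5 deg x range [-0.012 -0.021] [0.005 0.088]
resid 0.0003
twist -5.38 shift [-191.4   42.8   -1.1] L 196
```

View pics/w11.png

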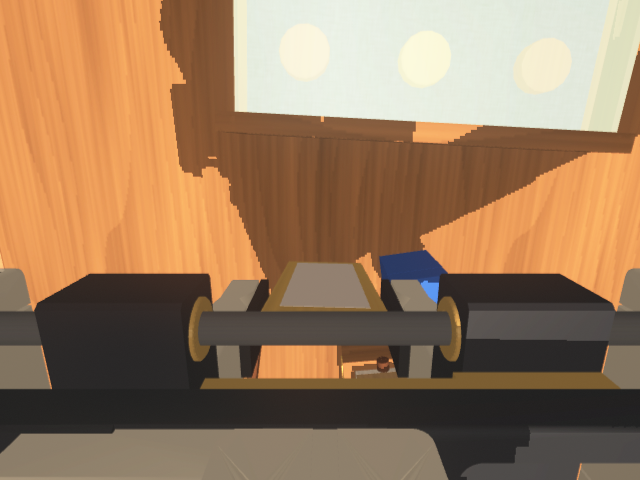

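step_arm(
  commands=[
    [[-10,2,0],-5.4],
    [[-20,4,0],0],
    [[-25,6,0],0],
    [[-25,6,0],0],
    [[-25,6,0],0],
    [[-25,6,0],0],
    [[-25,6,0],0],
    [[-25,6,0],0],
    [[-11,1,0],0],
    [[0,0,15],0],
    [[0,0,-15],0],
    [[0,0,15],0],
    [[0,0,-15],0],
    [[0,0,0],0],
    [[0,0,0],0],
  ],
  grip_force=3,
)

```text
time_s: 23.9
tcp_pos: [0.5414, 0.1995, 0.2143]
eef_rot: [-179.9, 0.0, -83.7]
contact_force: [-0.7, -0.0, -0.6]
gripper_width: 0.052
```

```bash
python3 -c "
from h import *
tilt('w12'); print(w2t(r.get_state()['tcp_pos']))
"
```

```text
t 23.90 p [541.4 199.5 214.3] rpy [-1.7995e+02  4.0000e-02 -8.3700e+01] F [-0.7  -0.04 -0.61] w 0.0520 j6 -33.3
n 2645 slope x/z -0.145 -> tilt from vertical -8.3 deg x range [-0.011 -0.021] [0.005 0.088]
resid 0.0003
[ 0.00137237 -0.04856315]
```

View pics/w12.png

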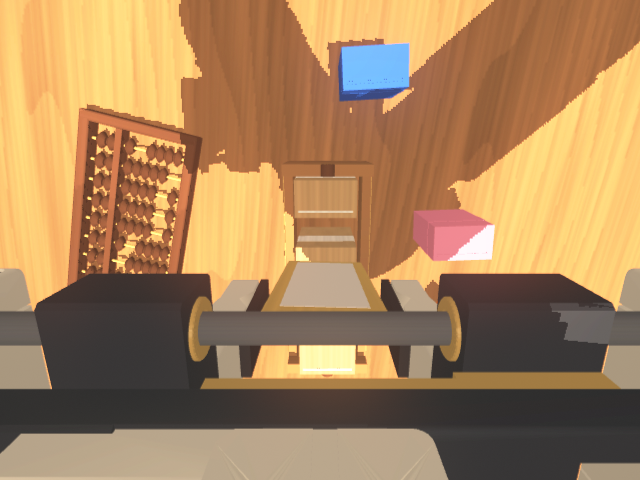

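step_arm(
  commands=[
    [[9,1,10],0],
    [[0,0,15],0],
    [[0,0,15],0],
    [[0,0,10],0],
    [[0,0,10],0],
    [[0,0,10],0],
    [[0,0,10],0],
    [[0,0,0],0],
  ],
)

```text
time_s: 24.95
tcp_pos: [0.5407, 0.1902, 0.1327]
eef_rot: [179.9, -0.0, -83.7]
contact_force: [-0.1, 0.7, -1.5]
gripper_width: 0.0517
```

```bash
python3 -c "
from h import *
tilt('w13'); print(w2t(r.get_state()['tcp_pos']))
c=snap('scene'); cv2.imwrite('pics/s13.png',cv2.resize(c['img'][200:360,330:530,::-1],None,fx=3.5,fy=3.5))
"
```

```text
t 24.95 p [540.7 190.2 132.7] rpy [ 1.7992e+02 -4.0000e-02 -8.3680e+01] F [-0.13  0.71 -1.52] w 0.0517 j6 -32.6
n 6419 slope x/z 0.302 -> tilt from vertical 16.8 deg x range [-0.012 -0.02 ] [0.044 0.088]
resid 0.0132
[ 0.00024019 -0.05754743]
```

View pics/w13.png

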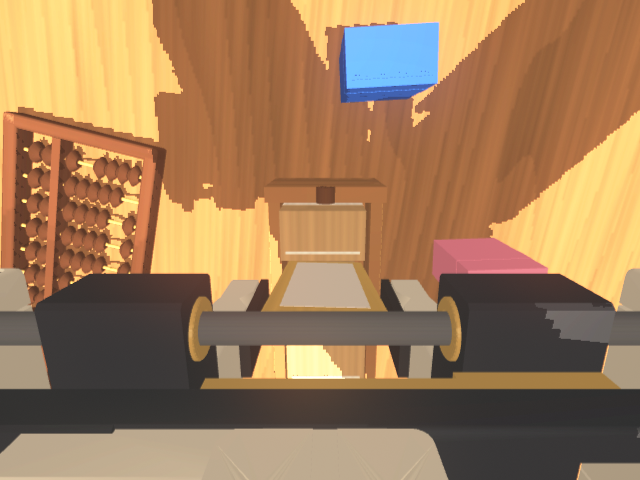

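View pics/s13.png

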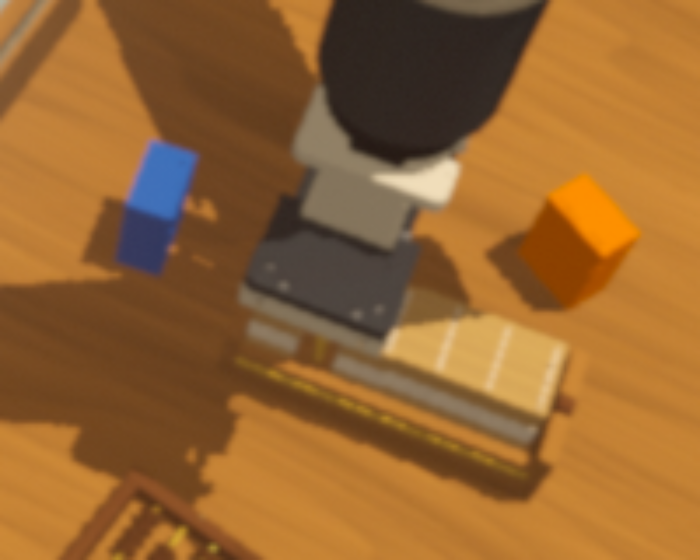

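step_arm(
  commands=[
    [[0,0,10],0],
    [[0,0,10],0],
    [[0,0,8],0],
    [[0,0,5],0],
    [[0,0,2],0],
    [[0,0,0],0],
  ],
)

```text
time_s: 25.8
tcp_pos: [0.5412, 0.1905, 0.0986]
eef_rot: [-180.0, -0.0, -83.7]
contact_force: [0.6, -0.2, -1.4]
gripper_width: 0.0518
```

step_arm(
  commands=[
    [[0,0,2],0],
    [[0,0,2],0],
    [[0,0,0],0],
  ],
)

```text
time_s: 26.18
tcp_pos: [0.5414, 0.1906, 0.0949]
eef_rot: [-180.0, 0.0, -83.7]
contact_force: [-0.3, 0.3, 3.8]
gripper_width: 0.052
```

step_arm(
  commands=[
    [[-4,0,0],0],
    [[-4,0,0],0],
    [[-2,0,0],0],
    [[0,0,0],0],
  ],
)

```text
time_s: 26.68
tcp_pos: [0.5402, 0.2008, 0.0946]
eef_rot: [-180.0, 0.0, -83.7]
contact_force: [0.3, 0.4, 3.3]
gripper_width: 0.0518
```

step_arm(
  commands=[
    [[0,0,0],0],
    [[0,0,0],0],
    [[0,0,0],0],
    [[0,0,0],0],
    [[0,0,-10],0],
    [[0,0,-25],0],
    [[0,0,-30],0],
    [[0,0,-30],0],
    [[0,0,-30],0],
    [[-30,0,0],0],
    [[-40,0,0],0],
    [[-36,0,0],0],
    [[0,0,0],0],
  ],
  gripper=0.1,
)

```text
time_s: 28.3
tcp_pos: [0.5281, 0.3078, 0.22]
eef_rot: [-180.0, 0.0, -83.5]
contact_force: [-0.1, -0.6, 0.0]
gripper_width: 0.079
```

```bash
python3 -c "
from h import *
s=st(); c=snap('wrist','pics/w14.png'); print(w2t(s['tcp_pos']))
cv2.imwrite('pics/w14c.png',cv2.resize(c['img'][0:285,220:420,::-1],None,fx=3,fy=2))
"
```

```text
t 28.30 p [528.1 307.8 220. ] rpy [-1.7998e+02  2.0000e-02 -8.3550e+01] F [-0.1  -0.56  0.03] w 0.0790 j6 -42.1
[0.00022521 0.06057683]
```

View pics/w14c.png

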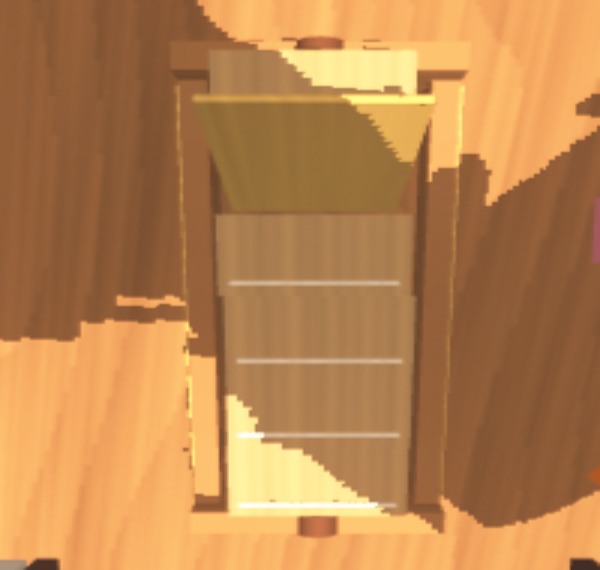

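```bash
python3 -c "
from h import *
c=load('wrist'); P=cloud(c)
for y in [97,100,110,130,150,170,190,205]: p=P[y//2,325]; print(y,w2t(p).round(4),p[2].round(4))
p=t2w(.0,.068); plan(*p,.10,-83.7)
"
```

```text
97 [ 0.001  -0.0674] 0.1233
100 [ 0.001  -0.0662] 0.1235
110 [ 0.001  -0.0647] 0.117
130 [ 0.001  -0.0613] 0.1031
150 [ 0.001  -0.0581] 0.0833
170 [ 0.001  -0.0538] 0.0643
190 [ 0.001  -0.0493] 0.0389
205 [ 0.0009 -0.0453] 0.021
twist 0.11 shift [-8.600e+00  1.000e-01  1.199e+02] L 120
```

step_arm(
  commands=[
    [[-9,0,20],0],
    [[0,0,30],0],
    [[0,0,30],0],
    [[0,0,30],0],
    [[0,0,30],0],
    [[0,0,20],0],
    [[0,0,0],0],
    [[0,0,0],0],
  ],
  gripper=0,
)

```text
time_s: 29.35
tcp_pos: [0.528, 0.3147, 0.0608]
eef_rot: [-179.9, 0.0, -83.7]
contact_force: [0.2, -0.1, 0.1]
gripper_width: 0.0877
```

step_arm(
  commands=[
    [[0,0,0],0],
    [[0,0,0],0],
    [[0,0,0],0],
    [[0,0,0],0],
    [[0,0,0],0],
    [[0,0,0],0],
  ],
  gripper=1,
  grip_force=15,
)

```text
time_s: 30.1
tcp_pos: [0.5273, 0.3148, 0.0596]
eef_rot: [180.0, -0.0, -83.7]
contact_force: [-1.6, 0.4, 1.6]
gripper_width: 0.05
```

step_arm(
  commands=[
    [[3,0,0],0],
    [[3,0,0],0],
    [[3,0,0],0],
    [[3,0,0],0],
    [[3,0,0],0],
    [[2,0,0],0],
    [[2,0,0],0],
    [[0,0,0],0],
  ],
)

```text
time_s: 31.1
tcp_pos: [0.5295, 0.2956, 0.0596]
eef_rot: [180.0, -0.0, -83.7]
contact_force: [-0.1, 1.4, 0.2]
gripper_width: 0.0497
```

step_arm(
  commands=[
    [[1,0,0],0],
    [[1,0,0],0],
    [[0,0,0],0],
  ],
)

```text
time_s: 31.48
tcp_pos: [0.5297, 0.2939, 0.0596]
eef_rot: [-180.0, 0.0, -83.7]
contact_force: [0.1, 2.6, 1.2]
gripper_width: 0.05
```

step_arm(
  commands=[
    [[1,0,0],0],
    [[0.5,0,0],0],
    [[0,0,0],0],
  ],
)

```text
time_s: 31.85
tcp_pos: [0.5299, 0.2924, 0.0596]
eef_rot: [-180.0, 0.0, -83.7]
contact_force: [-0.2, 3.4, 1.8]
gripper_width: 0.0499
```

step_arm(
  commands=[
    [[1,0,0],0],
    [[1,0,0],0],
    [[0,0,0],0],
  ],
)

```text
time_s: 32.22
tcp_pos: [0.5303, 0.2923, 0.0597]
eef_rot: [-179.9, 0.2, -83.7]
contact_force: [-1.0, 11.0, -0.6]
gripper_width: 0.0499
```

step_arm(
  commands=[
    [[0,0,0],0],
    [[0,0,0],0],
    [[0,0,0],0],
    [[0,0,0],0],
    [[0,0,-20],0],
    [[0,0,-40],0],
    [[0,0,-40],0],
    [[0,0,-40],0],
    [[-10,0,-20],0],
    [[-10,0,0],0],
    [[0,0,0],0],
  ],
  gripper=0,
)

```text
time_s: 33.6
tcp_pos: [0.5272, 0.3104, 0.2185]
eef_rot: [179.9, -0.0, -83.7]
contact_force: [-1.0, -0.8, -0.7]
gripper_width: 0.0875
```

```bash
python3 -c "
from h import *
s=st(); c=snap('wrist','pics/w15.png'); P=cloud(c)
cv2.imwrite('pics/w15c.png',cv2.resize(c['img'][0:285,220:420,::-1],None,fx=3,fy=2))
for v in range(40,250,5): p=P[v,325]; print(v,w2t(p).round(4),p[2].round(4))
"
```

```text
t 33.60 p [527.2 310.4 218.5] rpy [ 1.7992e+02 -4.0000e-02 -8.3650e+01] F [-1.02 -0.75 -0.73] w 0.0875 j6 -42.4
40 [ 0.     -0.0782] 0.0853
45 [ 0.     -0.0752] 0.0844
50 [ 0.     -0.0718] 0.0849
55 [ 0.0001 -0.0603] 0.1241
60 [ 0.0001 -0.0579] 0.1217
65 [ 0.     -0.0579] 0.106
70 [ 0.     -0.0581] 0.0872
75 [-0.     -0.0551] 0.0845
80 [-0.     -0.0516] 0.0854
85 [-0.     -0.0483] 0.0844
90 [-0.     -0.0448] 0.0849
95 [-0.     -0.0413] 0.0843
100 [-0.0001 -0.0378] 0.0845
105 [-0.0001 -0.0343] 0.0847
110 [-0.0001 -0.0306] 0.0857
115 [-0.0001 -0.0271] 0.085
120 [-0.0001 -0.0235] 0.0845
125 [-0.0001 -0.0199] 0.0837
130 [-0.0001 -0.0163] 0.0842
135 [-0.0001 -0.0125] 0.0859
140 [-0.0001 -0.0089] 0.0842
145 [-0.0001 -0.0051] 0.0848
150 [-0.0001 -0.0014] 0.0846
155 [-0.0002  0.0024] 0.0846
160 [-0.0002  0.0062] 0.0851
165 [-0.0002  0.01  ] 0.0852
170 [-0.0002  0.0139] 0.0847
175 [-0.0002  0.0178] 0.0852
180 [-0.0002  0.0217] 0.0852
185 [-0.0002  0.0258] 0.0839
190 [-0.0002  0.0295] 0.0858
195 [-0.0002  0.0335] 0.0858
200 [-0.0002  0.0377] 0.0846
205 [-0.0003  0.0417] 0.0852
210 [-0.0003  0.046 ] 0.0839
215 [-0.0003  0.0501] 0.0843
220 [-0.0003  0.054 ] 0.0853
225 [-0.0003  0.0581] 0.086
230 [-0.0005  0.0803] 0.0111
235 [-0.0005  0.086 ] 0.0094
240 [-0.0005  0.091 ] 0.0109
245 [-0.0005  0.0907] 0.031
```

View pics/w15c.png

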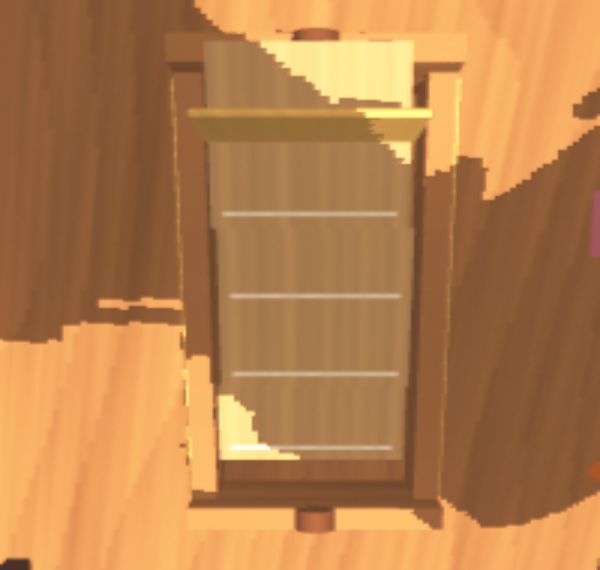

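```bash
python3 -c "
from h import *
plan(*t2w(0,-.0115),.06,-83.7)
"
```

```text
twist 0.04 shift [ 74.3  -0.4 158.2] L 175
```

step_arm(
  commands=[
    [[25,0,0],0],
    [[25,0,0],0],
    [[24,0,30],0],
    [[0,0,40],0],
    [[0,0,40],0],
    [[0,0,30],0],
    [[0,0,18],0],
    [[0,0,0],0],
    [[0,0,0],0],
  ],
)

```text
time_s: 34.78
tcp_pos: [0.5365, 0.2362, 0.0624]
eef_rot: [-180.0, 0.0, -83.7]
contact_force: [0.1, -0.2, 0.7]
gripper_width: 0.0871
```

step_arm(
  commands=[
    [[0,0,0],0],
    [[0,0,0],0],
    [[0,0,0],0],
    [[0,0,0],0],
    [[0,0,0],0],
    [[0,0,0],0],
    [[-4,0,0],0],
    [[-4,0,0],0],
    [[-4,0,0],0],
    [[-4,0,0],0],
    [[-4,0,0],0],
    [[-4,0,0],0],
    [[0,0,0],0],
  ],
  gripper=1,
)

```text
time_s: 36.4
tcp_pos: [0.5333, 0.2611, 0.0616]
eef_rot: [-180.0, 0.0, -83.7]
contact_force: [-0.6, -1.2, 4.0]
gripper_width: 0.0501
```

step_arm(
  commands=[
    [[0,0,0],0],
    [[0,0,0],0],
    [[0,0,0],0],
    [[0,0,0],0],
    [[0,0,-20],0],
    [[0,0,-40],0],
    [[0,0,-40],0],
    [[0,0,-40],0],
    [[-40,0,-20],0],
    [[-20,0,0],0],
    [[0,0,0],0],
  ],
  gripper=0,
)

```text
time_s: 37.78
tcp_pos: [0.5261, 0.3211, 0.2204]
eef_rot: [179.9, -0.0, -83.6]
contact_force: [-0.1, -0.3, -0.5]
gripper_width: 0.0873
```

```bash
python3 -c "
from h import *
s=st(); c=snap('wrist','pics/w16.png'); P=cloud(c)
cv2.imwrite('pics/w16c.png',cv2.resize(c['img'][0:285,220:420,::-1],None,fx=3,fy=2))
for v in range(40,250,4): p=P[v,325]; print(v,w2t(p).round(4)[1],p[2].round(4),end=' | ')
plates()
"
```

```text
t 37.77 p [526.1 321.1 220.4] rpy [ 1.7993e+02 -3.0000e-02 -8.3600e+01] F [-0.14 -0.27 -0.53] w 0.0873 j6 -43.1
40 -0.0588 0.1232 | 44 -0.058 0.1168 | 48 -0.0581 0.1059 | 52 -0.0579 0.0953 | 56 -0.0577 0.084 | 60 -0.0547 0.0856 | 64 -0.0521 0.0849 | 68 -0.0493 0.0854 | 72 -0.0468 0.0844 | 76 -0.0441 0.0841 | 80 -0.0413 0.0841 | 84 -0.0383 0.086 | 88 -0.0358 0.0839 | 92 -0.0327 0.0863 | 96 -0.0302 0.0839 | 100 -0.0278 0.0791 | 104 -0.0278 0.0484 | 108 -0.0278 0.0101 | 112 -0.0243 0.009 | 116 -0.0206 0.0098 | 120 -0.017 0.0093 | 124 -0.0133 0.0093 | 128 -0.0097 0.0085 | 132 -0.0059 0.0103 | 136 -0.0011 0.0859 | 140 0.0019 0.0846 | 144 0.0049 0.0848 | 148 0.0079 0.0848 | 152 0.0109 0.086 | 156 0.014 0.0854 | 160 0.017 0.0857 | 164 0.0202 0.0846 | 168 0.0232 0.0859 | 172 0.0264 0.0846 | 176 0.0294 0.0856 | 180 0.0326 0.086 | 184 0.0359 0.0845 | 188 0.0391 0.0842 | 192 0.0423 0.0845 | 196 0.0454 0.0854 | 200 0.0487 0.0851 | 204 0.0519 0.0857 | 208 0.0553 0.0849 | 212 0.0588 0.0838 | 216 0.0617 0.0859 | 220 0.0652 0.0854 | 224 0.0687 0.0848 | 228 0.0721 0.0848 | 232 0.0756 0.084 | 236 0.0788 0.0851 | 240 0.0827 0.0835 | 244 0.0857 0.0852 | 248 0.095 0.0655 | plate ctr [ 0.5254 -0.2129] size 0.2918 0.2605 pca ang 82.0 9617
plate ctr [ 0.526  -0.2456] size 0.0396 0.1024 pca ang 93.4 645
plate ctr [ 0.447  -0.2096] size 0.0396 0.1027 pca ang 96.6 668
```

View pics/w16c.png

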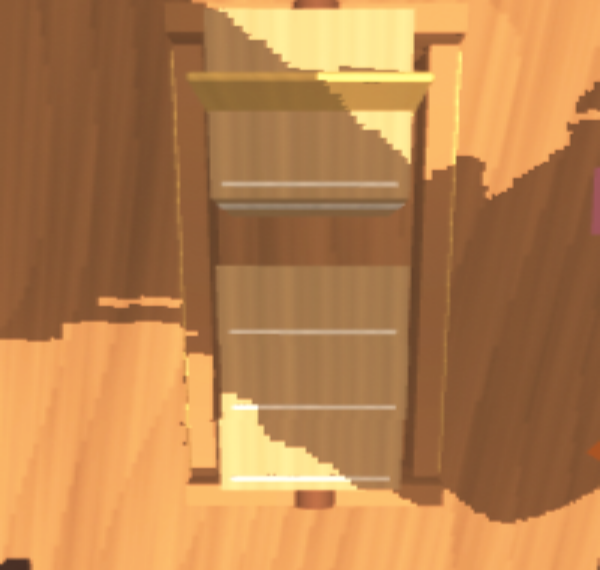

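```bash
python3 -c "
from h import *
plan(.4427,-.1724,.150,-83.4)
"
```

```text
twist -0.26 shift [479.2 139.4  70.2] L 504
```

step_arm(
  commands=[
    [[20,6,0],0],
    [[40,12,0],0],
    [[40,12,0],0],
    [[40,12,0],0],
    [[40,12,0],0],
    [[40,12,0],0],
    [[40,12,0],0],
    [[40,12,0],0],
    [[40,12,0],0],
    [[40,12,0],0],
    [[40,6,10],0],
    [[40,0,25],0],
    [[19,0,25],0],
    [[0,0,10],0],
    [[0,0,0],0],
    [[0,0,0],0],
  ],
  gripper=0.27,
)

```text
time_s: 39.88
tcp_pos: [0.4605, -0.1687, 0.1525]
eef_rot: [-179.9, -0.0, -83.6]
contact_force: [-0.5, 1.1, -0.6]
gripper_width: 0.064
```

```bash
python3 - <<'E'
from h import *
s=st(); c=snap('wrist','pics/w17.png'); plan(.4427,-.1724,.1015,-83.4)
E
```

```text
t 39.88 p [ 460.5 -168.7  152.5] rpy [-1.7992e+02 -2.0000e-02 -8.3630e+01] F [-0.52  1.1  -0.59] w 0.0640 j6 3.4
twist -0.22 shift [ 1.7 18.3 51.1] L 54
```

View pics/w17.png

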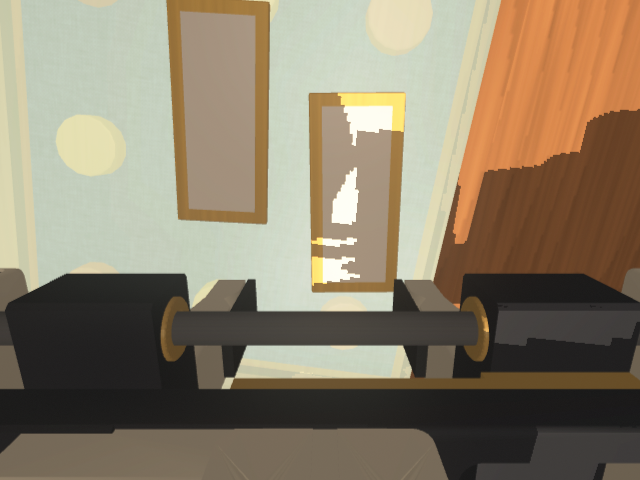

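```bash
python3 - <<'E'
from h import *
c=load('wrist')
q=np.array([pt(c,u,v,.103)[:2] for u,v in [(309,93),(406,93),(397,293),(312,291)]]);print(q.round(4))
e=(q[2]+q[3]-q[0]-q[1])/2; ctr=q.mean(0); ang=np.degrees(np.arctan2(e[1],e[0])); print(ctr,ang,np.linalg.norm(e))
g=ctr+e/np.linalg.norm(e)*.0375; plan(*g,.1015,ang-180)
E
```

```text
[[ 0.4801 -0.2629]
 [ 0.4289 -0.2687]
 [ 0.4147 -0.155 ]
 [ 0.4668 -0.1503]]
[ 0.44760844 -0.20922726] 96.90332026539369 0.11398241233350523
twist -0.52 shift [ 1.2 17.9 51.1] L 54
```

step_arm(
  commands=[
    [[1,9,0],-0.4],
    [[0,9,10],0],
    [[0,0,15],0],
    [[0,0,15],0],
    [[0,0,8],0],
    [[0,0,3],0],
    [[0,0,0],0],
    [[0,0,0],0],
  ],
)

```text
time_s: 40.92
tcp_pos: [0.4427, -0.1721, 0.1009]
eef_rot: [-180.0, -0.0, -83.3]
contact_force: [-0.6, 0.0, 0.5]
gripper_width: 0.0637
```

step_arm(
  commands=[
    [[0,0,0],0],
    [[0,0,0],0],
    [[0,0,0],0],
    [[0,0,0],0],
    [[0,0,0],0],
  ],
  gripper=1,
  grip_force=8,
)

```text
time_s: 41.55
tcp_pos: [0.4425, -0.1721, 0.1007]
eef_rot: [-180.0, -0.0, -83.3]
contact_force: [1.1, 0.5, 1.6]
gripper_width: 0.0516
```

step_arm(
  commands=[
    [[-6,-0.7,0],0],
    [[-12,-1.4,0],0],
    [[-12,-1.4,0],0],
    [[-12,-1.4,0],0],
    [[-12,-1.4,0],0],
    [[-12,-1.4,0],0],
    [[-12,-1.4,0],0],
    [[-12,-1.4,0],0],
    [[-12,-1.4,0],0],
    [[-12,-1.4,0],0],
    [[-12,-1.4,0],0],
    [[-12,-1.4,0],0],
    [[-6,-0.7,0],0],
    [[0,0,0],0],
    [[0,0,0],0],
  ],
)

```text
time_s: 43.42
tcp_pos: [0.4423, -0.027, 0.1005]
eef_rot: [-180.0, 0.0, -83.3]
contact_force: [-0.0, 0.8, 1.0]
gripper_width: 0.0518
```

```bash
python3 - <<'E'
from h import *
s=st(); c=snap('wrist','pics/w18.png')
E
```

```text
t 43.42 p [442.3 -27.  100.5] rpy [-1.800e+02  2.000e-02 -8.328e+01] F [-0.03  0.85  0.98] w 0.0518 j6 -15.4
```

View pics/w18.png

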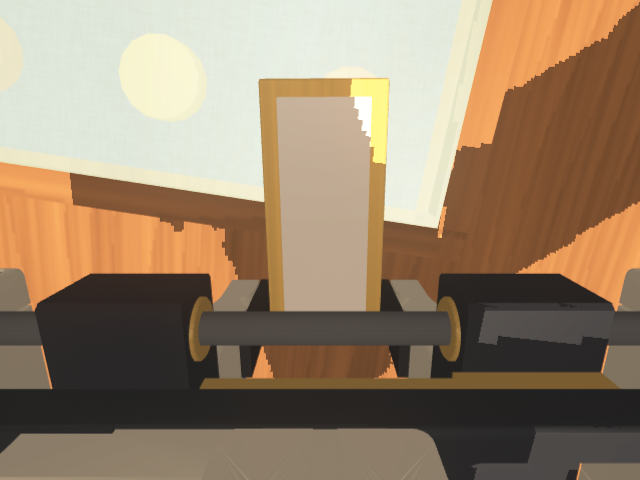

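step_arm(
  commands=[
    [[0,0,0],0],
    [[0,0,0],0],
    [[0,0,0],0],
    [[-5,0,0],0],
    [[-5,0,0],0],
    [[0,0,6],0],
    [[0,0,6],0],
    [[0,0,6],0],
    [[0,0,0],0],
    [[0,0,0],0],
  ],
  gripper=0.27,
)

```text
time_s: 44.72
tcp_pos: [0.4412, -0.0173, 0.0825]
eef_rot: [180.0, -0.0, -83.3]
contact_force: [0.3, 0.5, 1.0]
gripper_width: 0.0642
```

step_arm(
  commands=[
    [[0,0,0],0],
    [[0,0,0],0],
    [[0,0,0],0],
    [[0,0,0],0],
    [[0,0,0],0],
    [[0,0,0],0],
  ],
  gripper=1,
  grip_force=3,
)

```text
time_s: 45.48
tcp_pos: [0.4412, -0.0172, 0.0826]
eef_rot: [-180.0, 0.0, -83.3]
contact_force: [0.6, -0.2, -0.1]
gripper_width: 0.0519
```

step_arm(
  commands=[
    [[0,0,-4],0],
    [[-1,0,-8],0],
    [[-1,0,-10],0],
    [[-2,0,-10],0],
    [[-3,0,-10],0],
    [[-2,0,-10],0],
    [[-3,0,-12],0],
    [[-4,0,-12],0],
    [[-5,0,-12],0],
    [[-6,0,-12],0],
    [[-6,0,-12],0],
    [[-6,0,-12],0],
    [[-6,0,-10],0],
    [[0,0,0],0],
  ],
)

```text
time_s: 47.22
tcp_pos: [0.4362, 0.0281, 0.2174]
eef_rot: [-179.9, 0.0, -83.2]
contact_force: [0.4, 1.1, -0.4]
gripper_width: 0.0522
```

```bash
python3 - <<'E'
from h import *
tilt('w19')
E
```

```text
t 47.23 p [436.2  28.1 217.4] rpy [-1.7992e+02  3.0000e-02 -8.3240e+01] F [ 0.38  1.06 -0.42] w 0.0522 j6 -23.0
n 11030 slope x/z 1.045 -> tilt from vertical 46.3 deg x range [ 0.003 -0.018] [0.077 0.054]
resid 0.0008
```

View pics/w19.png

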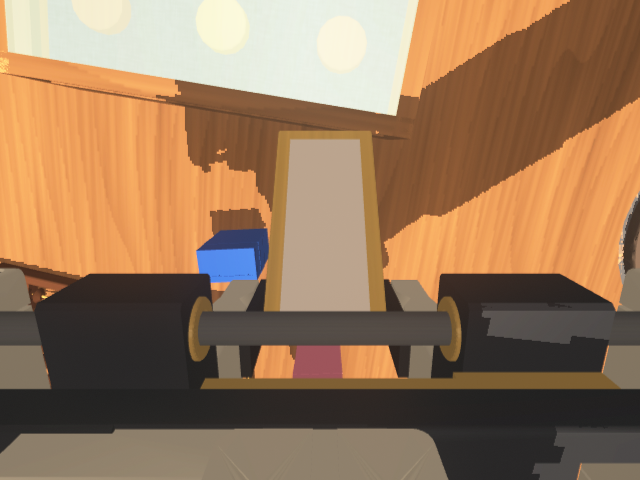

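step_arm(
  commands=[
    [[-15,0,0],8.7],
    [[0,0,25],0],
    [[0,0,30],0],
    [[0,0,28],0],
    [[0,0,9],0],
    [[0,0,0],0],
  ],
)

```text
time_s: 48.02
tcp_pos: [0.434, 0.0421, 0.1243]
eef_rot: [179.9, -0.1, -92.0]
contact_force: [1.0, 0.1, -0.9]
gripper_width: 0.0518
```

```bash
python3 - <<'E'
from h import *
tilt('w20'); plan(.436,-.0475,.125,-92)
E
```

```text
t 48.02 p [434.   42.1 124.3] rpy [ 1.7994e+02 -5.0000e-02 -9.1980e+01] F [ 0.96  0.11 -0.86] w 0.0518 j6 -33.6
n 11131 slope x/z 0.991 -> tilt from vertical 44.7 deg x range [ 0.003 -0.018] [0.101 0.061]
resid 0.0159
twist 0.02 shift [89.7 -4.7 -0. ] L 90
```

step_arm(
  commands=[
    [[10,0,0],0],
    [[10,0,0],0],
    [[10,0,0],0],
    [[10,0,0],0],
    [[10,0,0],0],
    [[10,0,0],0],
    [[10,0,0],0],
    [[8,0,0],0],
    [[6,0,0],0],
    [[4,0,0],0],
    [[1,0,0],0],
    [[0,0,0],0],
  ],
)

```text
time_s: 49.58
tcp_pos: [0.431, -0.0465, 0.1245]
eef_rot: [180.0, -0.0, -92.0]
contact_force: [-0.1, -1.6, -0.6]
gripper_width: 0.0518
```

step_arm(
  commands=[
    [[-5,0,0],0],
    [[-10,0,0],0],
    [[-15,0,0],0],
    [[-15,0,-20],0],
    [[-15,0,-25],0],
    [[-15,0,-25],0],
    [[0,0,-20],0],
    [[0,0,0],0],
  ],
  grip_force=5,
)

```text
time_s: 50.58
tcp_pos: [0.4344, 0.0298, 0.2159]
eef_rot: [-179.8, 0.1, -91.9]
contact_force: [0.0, 0.5, -0.9]
gripper_width: 0.0519
```

```bash
python3 - <<'E'
from h import *
tilt('w21'); plan(*t2w(0,-.015),.2135,-83.7)
E
```

```text
t 50.58 p [434.4  29.8 215.9] rpy [-1.7984e+02  8.0000e-02 -9.1900e+01] F [ 0.04  0.48 -0.86] w 0.0519 j6 -32.0
n 4008 slope x/z 0.031 -> tilt from vertical 1.8 deg x range [ 0.003 -0.019] [0.007 0.087]
resid 0.0003
twist -8.24 shift [-190.9 -124.2    1.2] L 228
```

step_arm(
  commands=[
    [[0,0,0],-8.2],
    [[-13,-8,0],0],
    [[-20,-13,0],0],
    [[-22,-14.2,0],0],
    [[-22,-14.2,0],0],
    [[-22,-14.2,0],0],
    [[-22,-14.2,0],0],
    [[-22,-14.2,0],0],
    [[-20,-13,0],0],
    [[-17,-11,0],0],
    [[-13,-8,0],0],
    [[0,0,0],0],
    [[0,0,0],0],
    [[0,0,0],0],
  ],
)

```text
time_s: 52.38
tcp_pos: [0.5357, 0.2331, 0.2148]
eef_rot: [-180.0, 0.0, -83.8]
contact_force: [-0.3, -0.0, -0.6]
gripper_width: 0.0522
```

```bash
python3 - <<'E'
from h import *
tilt('w22'); plan(*t2w(0,-.0125),.0955,-83.7)
E
```

```text
t 52.38 p [535.7 233.1 214.8] rpy [-1.7999e+02  1.0000e-02 -8.3800e+01] F [-0.28 -0.   -0.6 ] w 0.0522 j6 -36.5
n 4003 slope x/z 0.032 -> tilt from vertical 1.8 deg x range [ 0.003 -0.019] [0.007 0.086]
resid 0.0002
twist -0.11 shift [ -2.   -0.3 119.4] L 119
```

View pics/w22.png

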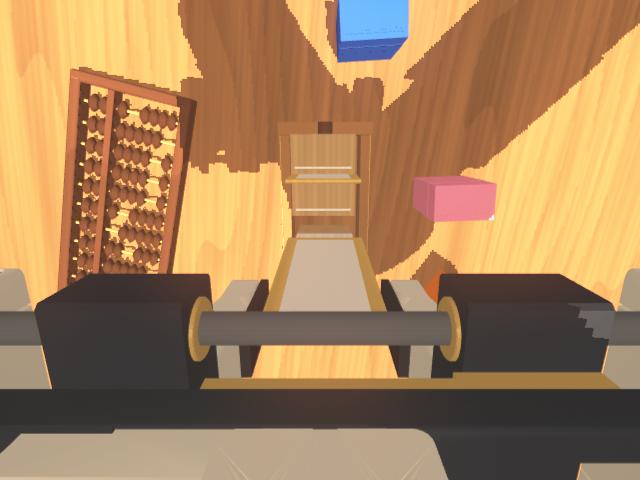

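step_arm(
  commands=[
    [[-2,0,15],0],
    [[0,0,20],0],
    [[0,0,20],0],
    [[0,0,15],0],
    [[0,0,15],0],
    [[0,0,15],0],
    [[0,0,10],0],
    [[0,0,5],0],
    [[0,0,0],0],
  ],
)

```text
time_s: 53.55
tcp_pos: [0.5358, 0.2357, 0.0994]
eef_rot: [180.0, -0.0, -83.8]
contact_force: [0.5, -0.1, 0.1]
gripper_width: 0.0517
```

step_arm(
  commands=[
    [[0,0,2],0],
    [[0,0,2],0],
    [[0,0,1],0],
    [[0,0,0],0],
  ],
)

```text
time_s: 54.05
tcp_pos: [0.5364, 0.2361, 0.0958]
eef_rot: [-179.9, 0.0, -83.8]
contact_force: [-1.1, -0.2, 5.6]
gripper_width: 0.052
```

Contact with the floor. Release and back off.

step_arm(
  commands=[
    [[0,0,0],0],
    [[0,0,0],0],
    [[0,0,0],0],
    [[0,0,0],0],
    [[0,0,-10],0],
    [[0,0,-25],0],
    [[0,0,-30],0],
    [[0,0,-30],0],
    [[0,0,-30],0],
    [[-30,0,0],0],
    [[-30,0,0],0],
    [[-22,0,0],0],
    [[0,0,0],0],
  ],
  gripper=0.1,
)

```text
time_s: 55.68
tcp_pos: [0.5266, 0.3185, 0.2195]
eef_rot: [180.0, -0.0, -83.7]
contact_force: [0.6, 0.1, -0.3]
gripper_width: 0.0791
```

```bash
python3 -c "
from h import *
s=st(); c=snap('wrist','pics/w23.png'); P=cloud(c)
cv2.imwrite('pics/w23c.png',cv2.resize(c['img'][0:285,220:420,::-1],None,fx=3,fy=2))
for v in range(40,250,6): p=P[v,325]; print(v,w2t(p).round(4)[1],p[2].round(4),end=' | ')
plan(*t2w(.0,.0705),.06,-83.7)
"
```

```text
t 55.67 p [526.6 318.5 219.5] rpy [ 1.7999e+02 -1.0000e-02 -8.3690e+01] F [ 0.57  0.05 -0.32] w 0.0791 j6 -43.0
40 -0.0703 0.0857 | 46 -0.058 0.1222 | 52 -0.0583 0.1049 | 58 -0.0582 0.0871 | 64 -0.0547 0.0844 | 70 -0.0505 0.0853 | 76 -0.0463 0.0861 | 82 -0.0424 0.0841 | 88 -0.0382 0.0844 | 94 -0.0339 0.086 | 100 -0.0298 0.0849 | 106 -0.0277 0.0598 | 112 -0.0267 0.0107 | 118 -0.0214 0.0091 | 124 -0.0148 0.0345 | 130 -0.0085 0.0744 | 136 -0.0034 0.1072 | 142 0.0007 0.1227 | 148 0.0052 0.0853 | 154 0.0098 0.0856 | 160 0.0144 0.0846 | 166 0.019 0.0854 | 172 0.0236 0.0851 | 178 0.0283 0.0855 | 184 0.0331 0.0846 | 190 0.038 0.0837 | 196 0.0427 0.085 | 202 0.0476 0.0849 | 208 0.0525 0.0851 | 214 0.0576 0.0839 | 220 0.0625 0.0846 | 226 0.0675 0.0849 | 232 0.0728 0.084 | 238 0.0779 0.0844 | 244 0.0829 0.0851 | twist -0.02 shift [-0.000e+00 -1.000e-01  1.595e+02] L 159
```

View pics/w23c.png

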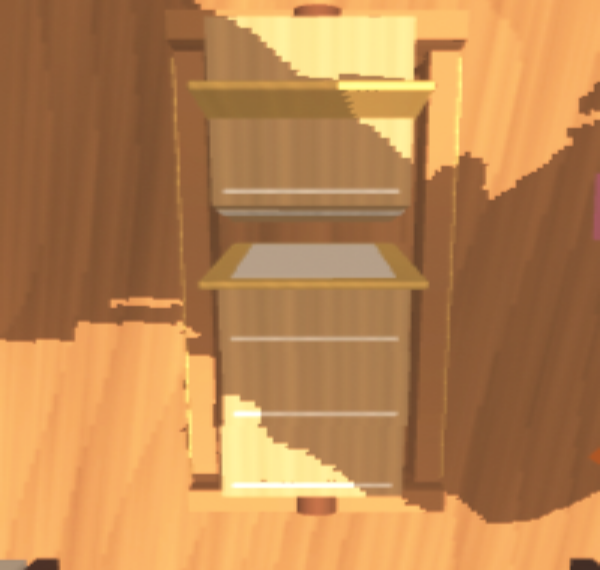

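step_arm(
  commands=[
    [[0,0,20],0],
    [[0,0,30],0],
    [[0,0,30],0],
    [[0,0,30],0],
    [[0,0,30],0],
    [[0,0,20],0],
    [[0,0,0],0],
    [[0,0,0],0],
  ],
  gripper=0,
)

```text
time_s: 56.72
tcp_pos: [0.5275, 0.3172, 0.0605]
eef_rot: [-179.9, 0.0, -83.8]
contact_force: [0.8, 0.4, 1.1]
gripper_width: 0.0876
```

step_arm(
  commands=[
    [[0,0,0],0],
    [[0,0,0],0],
    [[0,0,0],0],
    [[0,0,0],0],
    [[0,0,0],0],
    [[0,0,0],0],
    [[3,0,0],0],
    [[3,0,0],0],
    [[3,0,0],0],
    [[3,0,0],0],
    [[3,0,0],0],
    [[2,0,0],0],
    [[2,0,0],0],
    [[1,0,0],0],
    [[0,0,0],0],
  ],
  gripper=1,
  grip_force=15,
)

```text
time_s: 58.6
tcp_pos: [0.5292, 0.2973, 0.0597]
eef_rot: [-180.0, 0.0, -83.8]
contact_force: [-0.1, 1.5, 2.6]
gripper_width: 0.0499
```

step_arm(
  commands=[
    [[1,0,0],0],
    [[1,0,0],0],
    [[0,0,0],0],
  ],
)

```text
time_s: 58.98
tcp_pos: [0.5293, 0.2958, 0.0597]
eef_rot: [-180.0, 0.0, -83.8]
contact_force: [-1.5, 4.8, 2.5]
gripper_width: 0.0499
```

step_arm(
  commands=[
    [[1,0,0],0],
    [[0,0,0],0],
  ],
)

```text
time_s: 59.22
tcp_pos: [0.5294, 0.2958, 0.0597]
eef_rot: [-179.9, 0.1, -83.8]
contact_force: [-2.5, 9.2, 1.8]
gripper_width: 0.0505
```

step_arm(
  commands=[
    [[0.8,0,0],0],
    [[0,0,0],0],
  ],
)

```text
time_s: 59.48
tcp_pos: [0.5294, 0.2958, 0.0597]
eef_rot: [-179.9, 0.2, -83.8]
contact_force: [-2.7, 11.7, 1.4]
gripper_width: 0.0502
```

step_arm(
  commands=[
    [[-0.8,0,0],0],
    [[0,0,0],0],
    [[0,0,0],0],
    [[0,0,0],0],
    [[0,0,-20],0],
    [[0,0,-40],0],
    [[0,0,-40],0],
    [[0,0,-40],0],
    [[-10,0,-20],0],
    [[-10,0,0],0],
    [[0,0,0],0],
  ],
  gripper=0,
)

```text
time_s: 60.85
tcp_pos: [0.5266, 0.3144, 0.2185]
eef_rot: [179.9, -0.0, -83.8]
contact_force: [0.1, -0.6, 0.4]
gripper_width: 0.0876
```

```bash
python3 -c "
from h import *
s=st(); c=snap('wrist','pics/w24.png'); P=cloud(c)
cv2.imwrite('pics/w24c.png',cv2.resize(c['img'][0:285,220:420,::-1],None,fx=3,fy=2))
for v in range(30,250,6): p=P[v,325]; print(v,w2t(p).round(4)[1],p[2].round(4),end=' | ')
plan(*t2w(.0,.021),.06,-83.7)
"
```

```text
t 60.85 p [526.6 314.4 218.5] rpy [ 1.7993e+02 -3.0000e-02 -8.3760e+01] F [ 0.13 -0.59  0.38] w 0.0876 j6 -42.8
30 -0.0808 0.0848 | 36 -0.0768 0.0854 | 42 -0.0736 0.0828 | 48 -0.0603 0.1244 | 54 -0.058 0.1191 | 60 -0.0577 0.1027 | 66 -0.0572 0.0847 | 72 -0.053 0.0858 | 78 -0.0489 0.0856 | 84 -0.0449 0.0848 | 90 -0.0407 0.0853 | 96 -0.0366 0.085 | 102 -0.0325 0.084 | 108 -0.025 0.1226 | 114 -0.0239 0.0849 | 120 -0.0196 0.0845 | 126 -0.0152 0.0845 | 132 -0.0108 0.086 | 138 -0.0064 0.0854 | 144 -0.0019 0.0859 | 150 0.0026 0.0848 | 156 0.0072 0.0841 | 162 0.0118 0.0841 | 168 0.0164 0.0841 | 174 0.0211 0.0842 | 180 0.0257 0.0851 | 186 0.0304 0.085 | 192 0.0352 0.0851 | 198 -0.0036 0.3764 | 204 0.0449 0.085 | 210 0.0499 0.0846 | 216 0.0549 0.0845 | 222 0.06 0.084 | 228 0.0649 0.0844 | 234 0.0889 0.0097 | 240 0.0911 0.0254 | 246 0.0912 0.0466 | twist -0.06 shift [ 45.8  -0.7 158.1] L 165
```

View pics/w24c.png

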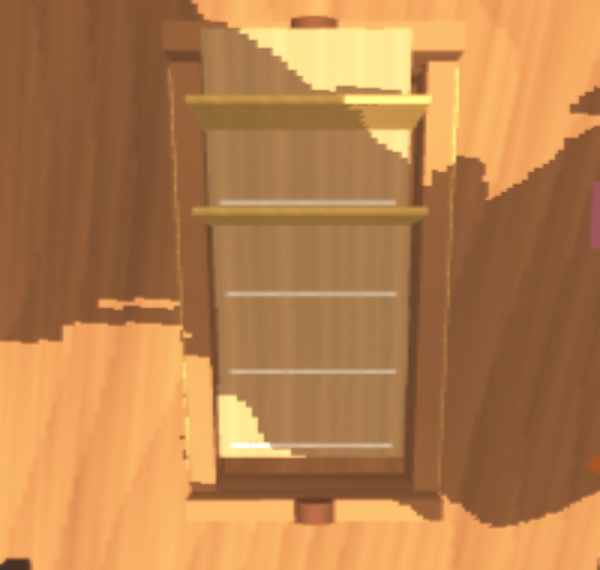

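step_arm(
  commands=[
    [[20,-0.5,0],0],
    [[26,0,20],0],
    [[0,0,30],0],
    [[0,0,40],0],
    [[0,0,40],0],
    [[0,0,27],0],
    [[0,0,0],0],
    [[0,0,0],0],
  ],
)

```text
time_s: 61.9
tcp_pos: [0.5332, 0.2682, 0.0634]
eef_rot: [-180.0, 0.0, -83.8]
contact_force: [0.4, 0.7, -0.0]
gripper_width: 0.0875
```

step_arm(
  commands=[
    [[0,0,0],0],
    [[0,0,0],0],
    [[0,0,0],0],
    [[0,0,0],0],
    [[0,0,0],0],
    [[0,0,0],0],
    [[-4,0,0],0],
    [[-4,0,0],0],
    [[-4,0,0],0],
    [[-4,0,0],0],
    [[-4,0,0],0],
    [[-2,0,0],0],
    [[0,0,0],0],
  ],
  gripper=1,
)

```text
time_s: 63.52
tcp_pos: [0.5303, 0.2908, 0.0627]
eef_rot: [-180.0, 0.0, -83.8]
contact_force: [-0.5, -2.9, 5.4]
gripper_width: 0.0501
```

step_arm(
  commands=[
    [[0,0,0],0],
    [[0,0,0],0],
    [[0,0,0],0],
    [[0,0,0],0],
    [[0,0,-20],0],
    [[0,0,-40],0],
    [[0,0,-40],0],
    [[0,0,-40],0],
    [[-25,0,-20],0],
    [[-10,0,0],0],
    [[0,0,0],0],
  ],
  gripper=0,
)

```text
time_s: 64.9
tcp_pos: [0.5259, 0.3254, 0.2215]
eef_rot: [179.9, -0.0, -83.7]
contact_force: [-0.7, 0.3, -0.8]
gripper_width: 0.0876
```

```bash
python3 -c "
from h import *
s=st(); c=snap('wrist','pics/w25.png'); P=cloud(c)
cv2.imwrite('pics/w25c.png',cv2.resize(c['img'][0:285,220:420,::-1],None,fx=3,fy=2))
for v in range(30,250,5): p=P[v,325]; print(v,w2t(p).round(4)[1],p[2].round(4),end=' | ')
plates()
"
```

```text
t 64.90 p [525.9 325.4 221.5] rpy [ 1.7993e+02 -3.0000e-02 -8.3740e+01] F [-0.74  0.28 -0.84] w 0.0876 j6 -43.5
30 -0.0599 0.1254 | 35 -0.0583 0.1207 | 40 -0.0579 0.1105 | 45 -0.0583 0.0958 | 50 -0.0573 0.0855 | 55 -0.0538 0.0865 | 60 -0.0508 0.0847 | 65 -0.0474 0.0849 | 70 -0.044 0.0849 | 75 -0.0406 0.0851 | 80 -0.0371 0.0848 | 85 -0.0337 0.0847 | 90 -0.025 0.125 | 95 -0.0249 0.0996 | 100 -0.023 0.0862 | 105 -0.0196 0.0839 | 110 -0.016 0.0849 | 115 -0.0124 0.0833 | 120 -0.0087 0.0852 | 125 -0.0051 0.0837 | 130 -0.0013 0.0849 | 135 0.0024 0.0846 | 140 0.0058 0.0102 | 145 0.0105 0.0102 | 150 0.0153 0.01 | 155 0.0201 0.0106 | 160 0.0249 0.0101 | 165 0.0267 0.0603 | 170 0.0292 0.0844 | 175 0.033 0.0859 | 180 0.037 0.0849 | 185 0.0409 0.0856 | 190 0.045 0.0853 | 195 0.0491 0.0848 | 200 0.0532 0.0846 | 205 0.0571 0.0856 | 210 0.0615 0.0845 | 215 0.0655 0.0852 | 220 0.0699 0.0844 | 225 0.0741 0.0842 | 230 0.0784 0.0844 | 235 0.0825 0.0849 | 240 0.0871 0.0842 | 245 0.0969 0.0649 | plate ctr [ 0.5177 -0.2126] size 0.2916 0.2605 pca ang 80.2 10720
plate ctr [ 0.526  -0.2455] size 0.0396 0.1024 pca ang 93.6 645
```

View pics/w25c.png

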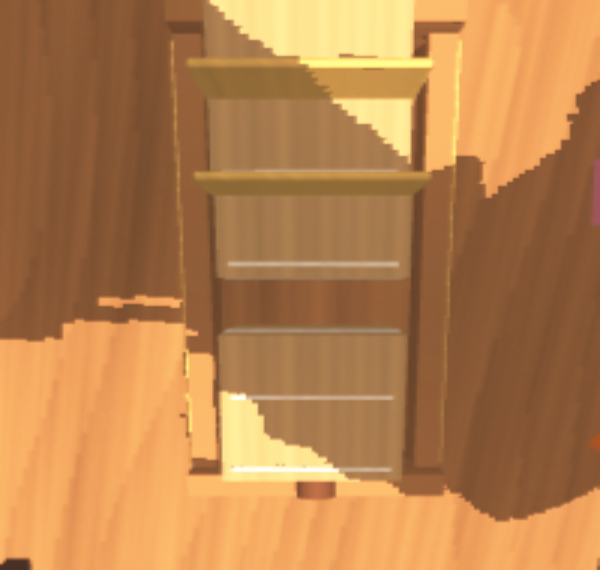

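```bash
python3 -c "
from h import *
plan(.524,-.2132,.150,-86.5)
"
```

```text
twist 2.72 shift [536.6  34.8  71.2] L 542
```

step_arm(
  commands=[
    [[20,2.5,0],2.7],
    [[40,2.5,0],0],
    [[40,2.5,0],0],
    [[40,2.5,0],0],
    [[40,2.5,0],0],
    [[40,2.5,0],0],
    [[40,2.5,0],0],
    [[40,2.5,0],0],
    [[40,2.5,0],0],
    [[40,2.5,0],0],
    [[40,2.5,0],0],
    [[40,2.5,0],0],
    [[40,2.5,20],0],
    [[36,2,30],0],
    [[0,0,21],0],
    [[0,0,0],0],
    [[0,0,0],0],
  ],
  gripper=0.27,
)

```text
time_s: 67.12
tcp_pos: [0.5259, -0.2123, 0.1524]
eef_rot: [-180.0, -0.0, -86.5]
contact_force: [0.8, 0.3, -0.3]
gripper_width: 0.0637
```

```bash
python3 - <<'E'
from h import *
s=st(); c=snap('wrist','pics/w26.png')
E
```

```text
t 67.12 p [ 525.9 -212.3  152.4] rpy [-1.7996e+02 -3.0000e-02 -8.6500e+01] F [ 0.83  0.3  -0.34] w 0.0637 j6 5.7
```

View pics/w26.png

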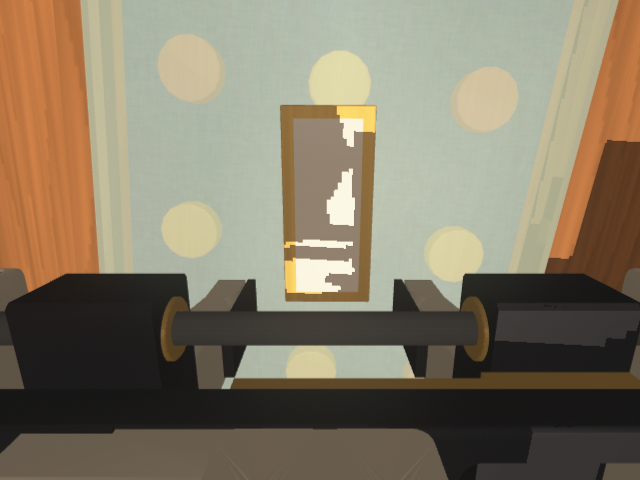

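```bash
python3 - <<'E'
from h import *
c=load('wrist')
q=np.array([pt(c,u,v,.103)[:2] for u,v in [(281,106),(376,106),(370,302),(286,300)]]);print(q.round(4))
e=(q[2]+q[3]-q[0]-q[1])/2; ctr=q.mean(0); ang=np.degrees(np.arctan2(e[1],e[0])); print(ctr,ang,np.linalg.norm(e))
g=ctr+e/np.linalg.norm(e)*.0375; plan(*g,.1015,ang-180)
E
```

```text
[[ 0.5553 -0.2999]
 [ 0.5045 -0.3031]
 [ 0.4968 -0.1892]
 [ 0.5487 -0.1873]]
[ 0.52630625 -0.24487279] 93.59549184137282 0.11344386127435752
twist -0.07 shift [-4.8  2.  51.2] L 51
```

step_arm(
  commands=[
    [[-5,2,0],0],
    [[0,0,15],0],
    [[0,0,15],0],
    [[0,0,12],0],
    [[0,0,6],0],
    [[0,0,3],0],
    [[0,0,0],0],
    [[0,0,0],0],
  ],
)

```text
time_s: 68.18
tcp_pos: [0.5239, -0.2071, 0.1008]
eef_rot: [-180.0, -0.0, -86.5]
contact_force: [0.7, 0.2, -0.7]
gripper_width: 0.064
```

step_arm(
  commands=[
    [[0,0,0],0],
    [[0,0,0],0],
    [[0,0,0],0],
    [[0,0,0],0],
    [[0,0,0],0],
  ],
  gripper=1,
  grip_force=8,
)

```text
time_s: 68.8
tcp_pos: [0.5237, -0.2071, 0.1007]
eef_rot: [-180.0, -0.0, -86.5]
contact_force: [1.1, 0.2, 1.6]
gripper_width: 0.0518
```

step_arm(
  commands=[
    [[-8,0,0],0],
    [[-13,0,0],0],
    [[-13,0,0],0],
    [[-13,0,0],0],
    [[-13,0,0],0],
    [[-13,0,0],0],
    [[-13,0,0],0],
    [[-13,0,0],0],
    [[-13,0,0],0],
    [[-13,0,0],0],
    [[-13,0,0],0],
    [[-13,0,0],0],
    [[-13,0,0],0],
    [[-12,0,0],0],
    [[0,0,0],0],
    [[0,0,0],0],
  ],
)

```text
time_s: 70.8
tcp_pos: [0.5128, -0.0311, 0.1005]
eef_rot: [-180.0, 0.0, -86.5]
contact_force: [-0.5, 1.3, 1.9]
gripper_width: 0.0515
```

```bash
python3 - <<'E'
from h import *
s=st(); c=snap('wrist','pics/w27.png')
E
```

```text
t 70.80 p [512.8 -31.1 100.5] rpy [-1.800e+02  2.000e-02 -8.646e+01] F [-0.46  1.28  1.86] w 0.0515 j6 -14.9
```

View pics/w27.png

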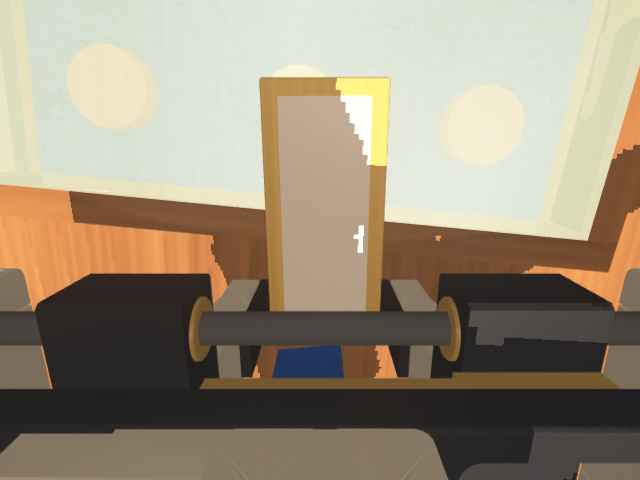

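step_arm(
  commands=[
    [[0,0,0],0],
    [[0,0,0],0],
    [[0,0,0],0],
    [[-5,0,0],0],
    [[-5,0,0],0],
    [[0,0,6],0],
    [[0,0,6],0],
    [[0,0,6],0],
    [[0,0,0],0],
    [[0,0,0],0],
  ],
  gripper=0.27,
)

```text
time_s: 72.1
tcp_pos: [0.5123, -0.0215, 0.0825]
eef_rot: [180.0, -0.0, -86.5]
contact_force: [0.0, -0.4, -0.3]
gripper_width: 0.0641
```

step_arm(
  commands=[
    [[0,0,0],0],
    [[0,0,0],0],
    [[0,0,0],0],
    [[0,0,0],0],
    [[0,0,0],0],
    [[0,0,0],0],
  ],
  gripper=1,
  grip_force=3,
)

```text
time_s: 72.85
tcp_pos: [0.5123, -0.0214, 0.0826]
eef_rot: [-180.0, 0.0, -86.5]
contact_force: [-0.5, 0.1, 0.6]
gripper_width: 0.052
```

step_arm(
  commands=[
    [[0,0,-4],0],
    [[-1,0,-8],0],
    [[-1,0,-10],0],
    [[-2,0,-10],0],
    [[-3,0,-10],0],
    [[-2,0,-10],0],
    [[-3,0,-12],0],
    [[-4,0,-12],0],
    [[-5,0,-12],0],
    [[-6,0,-12],0],
    [[-6,0,-12],0],
    [[-6,0,-12],0],
    [[-6,0,-10],0],
    [[0,0,0],0],
  ],
)

```text
time_s: 74.6
tcp_pos: [0.5099, 0.0241, 0.2174]
eef_rot: [-179.9, 0.0, -86.4]
contact_force: [0.1, -0.3, -1.5]
gripper_width: 0.0522
```

```bash
python3 - <<'E'
from h import *
tilt('w28')
E
```

```text
t 74.60 p [509.9  24.1 217.4] rpy [-1.7991e+02  3.0000e-02 -8.6440e+01] F [ 0.09 -0.29 -1.5 ] w 0.0522 j6 -21.2
n 8030 slope x/z 0.547 -> tilt from vertical 28.7 deg x range [ 0.003 -0.018] [0.053 0.076]
resid 0.0005
```

View pics/w28.png

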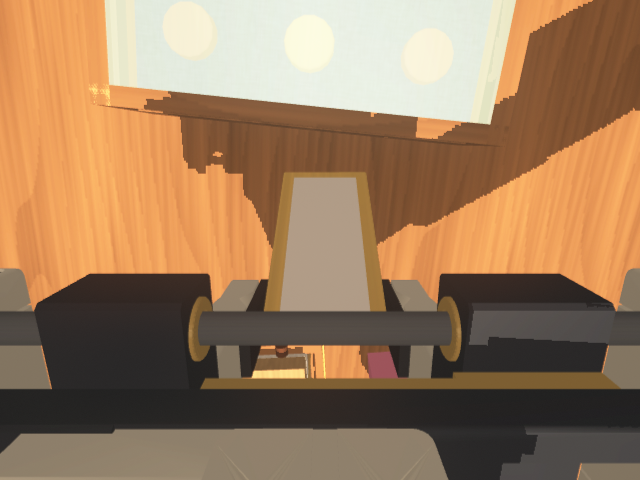

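step_arm(
  commands=[
    [[0,0,0],5.5],
    [[0,0,25],0],
    [[0,0,30],0],
    [[0,0,28],0],
    [[0,0,9],0],
    [[10,0,0],0],
    [[10,0,0],0],
    [[10,0,0],0],
    [[10,0,0],0],
    [[10,0,0],0],
    [[10,0,0],0],
    [[7,0,0],0],
    [[5,0,0],0],
    [[2,0,0],0],
    [[0,0,0],0],
    [[0,0,0],0],
  ],
)

```text
time_s: 76.65
tcp_pos: [0.5068, -0.0504, 0.1245]
eef_rot: [180.0, -0.0, -92.0]
contact_force: [-0.2, 0.4, -1.4]
gripper_width: 0.0523
```

step_arm(
  commands=[
    [[-5,0,0],0],
    [[-10,0,0],0],
    [[-15,0,0],0],
    [[-15,0,-20],0],
    [[-15,0,-25],0],
    [[-15,0,-25],0],
    [[0,0,-20],0],
    [[0,0,0],0],
  ],
  grip_force=5,
)

```text
time_s: 77.65
tcp_pos: [0.5103, 0.0258, 0.216]
eef_rot: [-179.8, 0.1, -91.9]
contact_force: [-0.1, 0.6, -0.8]
gripper_width: 0.0518
```

```bash
python3 - <<'E'
from h import *
tilt('w29'); plan(*t2w(0,.0185),.2135,-83.7)
E
```

```text
t 77.65 p [510.3  25.8 216. ] rpy [-1.7983e+02  7.0000e-02 -9.1910e+01] F [-0.12  0.61 -0.76] w 0.0518 j6 -26.9
n 3945 slope x/z 0.012 -> tilt from vertical 0.7 deg x range [ 0.003 -0.02 ] [0.006 0.09 ]
resid 0.0002
twist -8.24 shift [-236.6  -49.2    1.2] L 242
```

step_arm(
  commands=[
    [[0,0,0],-8.2],
    [[-13,-3,0],0],
    [[-20,-4,0],0],
    [[-25,-5.2,0],0],
    [[-25,-5.2,0],0],
    [[-25,-5.2,0],0],
    [[-25,-5.2,0],0],
    [[-25,-5.2,0],0],
    [[-25,-5.2,0],0],
    [[-22,-5,0],0],
    [[-18,-4,0],0],
    [[-12.5,-2,0],0],
    [[0,0,0],0],
    [[0,0,0],0],
    [[0,0,0],0],
  ],
)

```text
time_s: 79.58
tcp_pos: [0.5328, 0.2633, 0.2147]
eef_rot: [-180.0, 0.0, -83.8]
contact_force: [-0.3, -0.0, -0.4]
gripper_width: 0.0518
```

```bash
python3 - <<'E'
from h import *
tilt('w30'); plan(*t2w(0,.0175),.0955,-83.7)
E
```

```text
t 79.58 p [532.8 263.3 214.7] rpy [-180.      0.    -83.82] F [-0.29 -0.04 -0.42] w 0.0518 j6 -38.9
n 3946 slope x/z 0.013 -> tilt from vertical 0.7 deg x range [ 0.003 -0.019] [0.006 0.089]
resid 0.0002
twist -0.12 shift [-1.700e+00  1.000e-01  1.193e+02] L 119
```

View pics/w30.png

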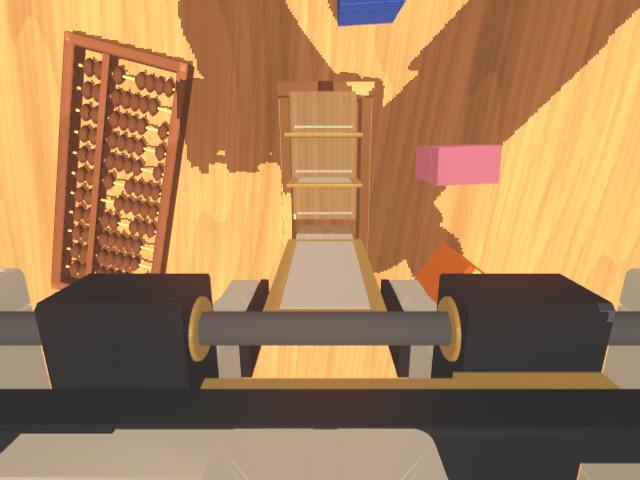

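step_arm(
  commands=[
    [[-1.5,0,15],0],
    [[0,0,20],0],
    [[0,0,20],0],
    [[0,0,15],0],
    [[0,0,15],0],
    [[0,0,15],0],
    [[0,0,10],0],
    [[0,0,5],0],
    [[0,0,0],0],
  ],
)

```text
time_s: 80.75
tcp_pos: [0.5328, 0.2655, 0.0996]
eef_rot: [-180.0, -0.0, -83.8]
contact_force: [-0.0, -1.1, -1.5]
gripper_width: 0.0521
```

step_arm(
  commands=[
    [[0,0,2],0],
    [[0,0,2],0],
    [[0,0,0],0],
  ],
)

```text
time_s: 81.12
tcp_pos: [0.5334, 0.2659, 0.0969]
eef_rot: [-179.9, 0.1, -83.8]
contact_force: [-0.2, 0.3, 4.9]
gripper_width: 0.0518
```

step_arm(
  commands=[
    [[0,0,0],0],
    [[0,0,0],0],
    [[0,0,0],0],
    [[0,0,0],0],
    [[0,0,-10],0],
    [[0,0,-25],0],
    [[0,0,-30],0],
    [[0,0,-30],0],
    [[0,0,-30],0],
    [[-30,0,0],0],
    [[-26,0,0],0],
    [[0,0,0],0],
  ],
  gripper=0.1,
)

```text
time_s: 82.62
tcp_pos: [0.5261, 0.3228, 0.2201]
eef_rot: [180.0, -0.0, -83.7]
contact_force: [-0.1, -0.3, -0.9]
gripper_width: 0.0787
```

```bash
python3 -c "
from h import *
s=st(); c=snap('wrist','pics/w31.png'); P=cloud(c)
cv2.imwrite('pics/w31c.png',cv2.resize(c['img'][0:285,220:420,::-1],None,fx=3,fy=2))
for v in range(30,250,5): p=P[v,325]; print(v,w2t(p).round(4)[1],p[2].round(4),end=' | ')
plan(*t2w(.0,.0725),.06,-83.7)
"
```

```text
t 82.62 p [526.1 322.8 220.1] rpy [ 1.7996e+02 -3.0000e-02 -8.3670e+01] F [-0.07 -0.28 -0.88] w 0.0787 j6 -43.3
30 -0.073 0.0842 | 35 -0.0592 0.1257 | 40 -0.0582 0.1184 | 45 -0.0578 0.1073 | 50 -0.058 0.093 | 55 -0.0567 0.0835 | 60 -0.0532 0.0842 | 65 -0.0496 0.0853 | 70 -0.0464 0.0844 | 75 -0.0429 0.0852 | 80 -0.0396 0.0838 | 85 -0.036 0.0849 | 90 -0.0277 0.1231 | 95 -0.0251 0.1191 | 100 -0.025 0.0903 | 105 -0.0221 0.0836 | 110 -0.0184 0.0854 | 115 -0.0148 0.085 | 120 -0.0112 0.0837 | 125 -0.0075 0.085 | 130 -0.0039 0.0846 | 135 -0.0002 0.0852 | 140 0.0036 0.0846 | 145 0.0079 0.0097 | 150 0.0127 0.0101 | 155 0.0135 0.1255 | 160 0.0223 0.0088 | 165 0.0271 0.0101 | 170 0.027 0.0776 | 175 0.0305 0.0834 | 180 0.0343 0.0846 | 185 0.0381 0.0864 | 190 0.0422 0.0853 | 195 0.0463 0.0848 | 200 0.0504 0.0844 | 205 0.0545 0.0845 | 210 0.0584 0.0857 | 215 0.0627 0.0847 | 220 0.0671 0.0841 | 225 0.0709 0.0857 | 230 0.0753 0.085 | 235 0.0795 0.0853 | 240 0.0837 0.0856 | 245 0.0938 0.0655 | twist 0.01 shift [  2.3  -0.2 159.9] L 160
```

View pics/w31c.png

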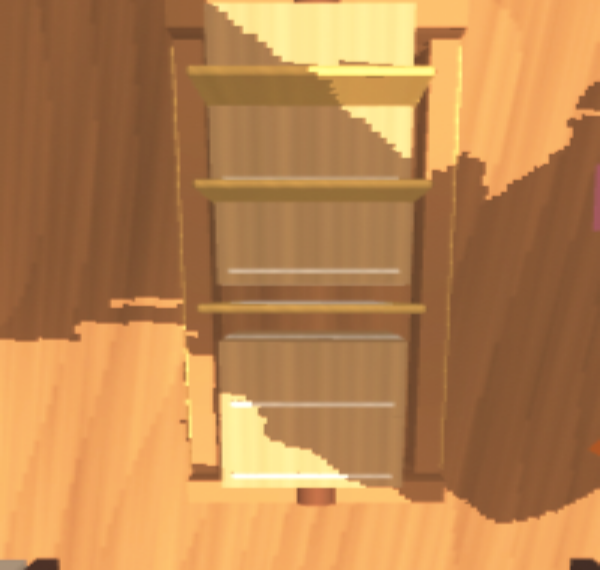

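step_arm(
  commands=[
    [[2,0,20],0],
    [[0,0,30],0],
    [[0,0,30],0],
    [[0,0,30],0],
    [[0,0,30],0],
    [[0,0,20],0],
    [[0,0,0],0],
    [[0,0,0],0],
  ],
  gripper=0,
)

```text
time_s: 83.68
tcp_pos: [0.5273, 0.3192, 0.0613]
eef_rot: [-180.0, 0.0, -83.8]
contact_force: [-0.5, -0.0, -0.4]
gripper_width: 0.0874
```

step_arm(
  commands=[
    [[0,0,0],0],
    [[0,0,0],0],
    [[0,0,0],0],
    [[0,0,0],0],
    [[0,0,0],0],
    [[0,0,0],0],
    [[2,0,0],0],
    [[2,0,0],0],
    [[2,0,0],0],
    [[2,0,0],0],
    [[2,0,0],0],
    [[2,0,0],0],
    [[2,0,0],0],
    [[2,0,0],0],
    [[1,0,0],0],
    [[0,0,0],0],
  ],
  gripper=1,
  grip_force=15,
)

```text
time_s: 85.68
tcp_pos: [0.5288, 0.3022, 0.0607]
eef_rot: [-180.0, 0.0, -83.8]
contact_force: [0.7, 2.0, 3.2]
gripper_width: 0.0493
```

step_arm(
  commands=[
    [[1,0,0],0],
    [[1,0,0],0],
    [[0,0,0],0],
  ],
)

```text
time_s: 86.05
tcp_pos: [0.529, 0.3003, 0.0607]
eef_rot: [-180.0, 0.0, -83.8]
contact_force: [0.3, 4.8, 2.6]
gripper_width: 0.0498
```

step_arm(
  commands=[
    [[0.7,0,0],0],
    [[0.7,0,0],0],
    [[0,0,0],0],
  ],
)

```text
time_s: 86.42
tcp_pos: [0.5291, 0.3001, 0.0607]
eef_rot: [-180.0, 0.1, -83.8]
contact_force: [-1.5, 8.1, 2.5]
gripper_width: 0.0502
```

Snug. Release, retreat, and check.

step_arm(
  commands=[
    [[-0.8,0,0],0],
    [[0,0,0],0],
    [[0,0,0],0],
    [[0,0,0],0],
    [[0,0,-20],0],
    [[0,0,-40],0],
    [[0,0,-40],0],
    [[0,0,-40],0],
    [[-10,0,-20],0],
    [[-10,0,0],0],
    [[0,0,0],0],
  ],
  gripper=0,
)

```text
time_s: 87.8
tcp_pos: [0.5262, 0.3196, 0.2194]
eef_rot: [179.9, -0.0, -83.8]
contact_force: [-0.7, 0.6, -0.1]
gripper_width: 0.0873
```

```bash
python3 -c "
from h import *
s=st(); c=snap('wrist','pics/w32.png'); P=cloud(c)
cv2.imwrite('pics/w32c.png',cv2.resize(c['img'][0:285,220:420,::-1],None,fx=3,fy=2))
for v in range(30,250,4): p=P[v,325]; print(v,w2t(p).round(4)[1],p[2].round(4),end=' | ')
c=snap('top'); cv2.imwrite('pics/t32.png',c['img'][:,:,::-1])
c=snap('scene'); cv2.imwrite('pics/s32.png',c['img'][:,:,::-1])
"
```

```text
t 87.80 p [526.2 319.6 219.4] rpy [ 1.7992e+02 -4.0000e-02 -8.3760e+01] F [-0.68  0.6  -0.14] w 0.0873 j6 -43.2
30 -0.0759 0.0844 | 34 -0.0734 0.0843 | 38 -0.0614 0.1222 | 42 -0.0586 0.1244 | 46 -0.0583 0.1157 | 50 -0.0579 0.1068 | 54 -0.0582 0.0938 | 58 -0.0575 0.0849 | 62 -0.0549 0.0842 | 66 -0.0522 0.0845 | 70 -0.0496 0.0839 | 74 -0.0468 0.0843 | 78 -0.0441 0.084 | 82 -0.0412 0.0848 | 86 -0.0385 0.0844 | 90 -0.0355 0.0861 | 94 -0.033 0.0841 | 98 -0.0258 0.1242 | 102 -0.0251 0.1065 | 106 -0.0244 0.0849 | 110 -0.0216 0.0843 | 114 -0.0188 0.0836 | 118 -0.0158 0.084 | 122 -0.0129 0.0846 | 126 -0.01 0.0849 | 130 -0.007 0.0853 | 134 -0.0041 0.0853 | 138 -0.0011 0.0836 | 142 0.0019 0.0847 | 146 0.0049 0.0849 | 150 0.0071 0.1243 | 154 0.011 0.0832 | 158 0.014 0.0847 | 162 0.017 0.0852 | 166 0.0202 0.0837 | 170 0.0233 0.0843 | 174 0.0264 0.084 | 178 0.0294 0.0857 | 182 0.0325 0.086 | 186 0.0358 0.0847 | 190 0.0391 0.0844 | 194 0.0423 0.0843 | 198 0.0453 0.0857 | 202 0.0489 0.0838 | 206 0.0522 0.0835 | 210 0.0552 0.0852 | 214 0.0585 0.0851 | 218 0.062 0.0846 | 222 0.0654 0.084 | 226 0.0858 0.0098 | 230 0.0899 0.0104 | 234 0.0911 0.0225 | 238 0.0912 0.0379 | 242 0.0909 0.0538 | 246 0.0915 0.0648 |
```

View pics/w32c.png

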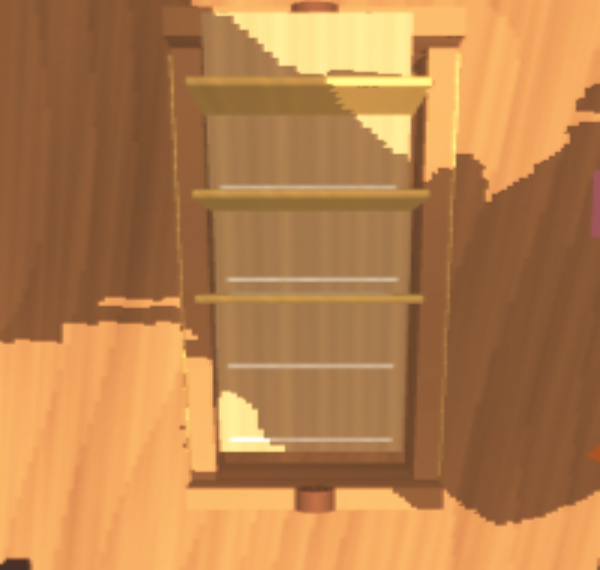

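View pics/t32.png

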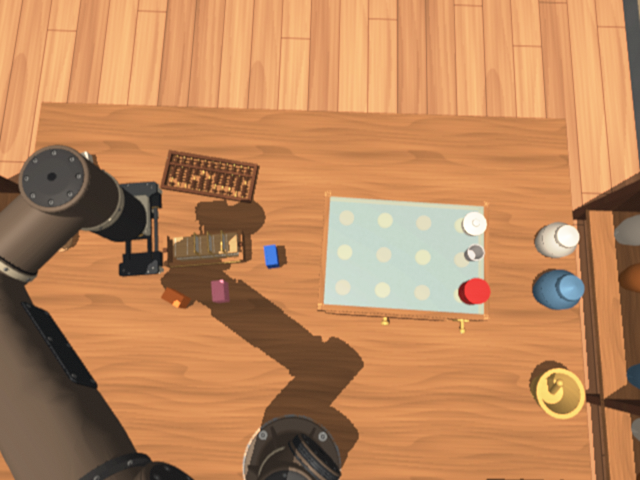

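```bash
python3 -c "
from h import *
c=load('wrist')
for y,a,b in [(82,187,430),(195,193,428),(299,196,423)]:
    print([w2t(pt(c,220+x/3,y/2,.125)).round(4).tolist() for x in (a,b)])
print(close_job())"
```

```text
[[0.0265, -0.059], [-0.0241, -0.059]]
[[0.0262, -0.026], [-0.0246, -0.026]]
[[0.0264, 0.0067], [-0.0244, 0.0067]]
the job is handed in; nothing more can be done
None
```

All three plates that were on the glass now stand on end in the tray, in the gaps between cartons 1|2, 2|3 and 3|4. I handed the job in at about 88 s of the 210 s allowed.

- **How the plates were moved:** I slid each plate out over the case's left edge and took it by the overhanging end. The plates stuck in the grip at 29–46° from vertical, so I eased each one upright against the case's side before carrying it over.
- **How the room was made:** For each gap I slid the cartons on its far side towards the empty end. I then closed the row again by pushing carton 5 back until it was snug.

**Last checks (measured from the camera views):**
- The plate tops are at about 125 mm, as expected for standing on the tray floor.
- The plates look vertical and face-on, with no lean that I could measure.
- They are 33 mm apart and within about 1.5 mm of the row's middle line.
- The carton tops are level at 85 mm with no gaps in the row, which ends at about y = +66 mm.
- The tin, cup, pot, abacus and coloured look-alikes appear where they started.
- The gripper was clear of everything.

No check failed or disagreed, and no plate was knocked aside during the run.

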